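# Load a ratchet clamp with a pile of blanks

## Task

Make the clamp ready for drilling the blanks as one pile: throw the brass pawl over on its back, clear of the ratchet wheel, and crank the wheel backward until the red jaw is fully open, then stack all the plywood blanks on the bed in one square pile, lengthwise along the dark centre line of the bed with their ends close to the blue stop. Finally put the pawl back into the teeth and leave the jaw wound up against the pile, with the blanks held between jaw and stop; do not knock over the mug.

Things in the scene. Friction and masses are not known exactly. Their poses are not given: they have to be found in the camera images.
- clamp: fixed ratchet clamp, blue base 120 x 350 x 10 mm, origin under its middle at bench height; y runs along the bed from wheel to stop, x across it away from the robot, z up. The bed is a flat metal table 120 mm wide, its top 26 mm above the bench, a dark slot along its centre line. Stop and jaw: 56 and 52 mm wide, tops 76 mm above the bench
- bed_middle (a point): point on top of the flat bed, on its centre line, 55 mm from the face of the fixed blue stop (which lies towards the clamp's +y): where the middle of the underside of a blank lies that touches the stop. Axes as the clamp's
- jaw (a joint): travel of the red jaw (20 mm thick) towards the stop, m: 0 fully open; distance from the jaw's face to the stop's face = 0.140 - value. A screw couples it to the wheel: jaw = 0.018 x wheel; it cannot be moved without the wheel
- wheel (a joint): angle of the ratchet wheel (vertical axis, 112 mm wide, deck 30 mm above the bench, 16 teeth 6 mm high on top), rad, 0 jaw open to 3.65. Grows clockwise from above (forward, jaw closes), shrinks anticlockwise (backward, jaw opens); stays where left, turns easily. With the pawl down it turns forward only, clicking every 0.39 rad; backward it is blocked
- wheel_axis (a point): point on the wheel's vertical axis, 30 mm above the bench
- crank_top (a point): centre of the top end of the black upright crank post on the wheel: 16 mm in diameter, upper 70 mm free, top 116 mm above the bench, 50 mm from the wheel axis. Seen from the axis it lies (1.80 - wheel) rad anticlockwise from the clamp's x axis
- pawl (a joint): angle of the brass pawl about its level hinge along the clamp's x, rad: 0 to 0.15 in or on the teeth, 2.4 thrown over on its back against its stop. No spring: let go short of about 1.2 it falls back on the teeth, beyond about 1.6 it falls on its back and stays there
- pawl_pin (a point): middle of the red grip pin that sticks out level from the pawl's end towards the robot, along the clamp's x: 9 mm in diameter, about 45 mm free length, 58 mm above the bench when the pawl is down. It goes round the hinge on a radius of 51 mm, first up, then over towards the clamp's -y
- pawl_pivot (a point): point on the pawl's hinge line, 46 mm above the bench; with the pawl at 0 the pin lies from here 50 mm towards the clamp's +y, 38 mm towards its -x and 12 mm up
- blank_a_center (a point): rectangular brown plywood blank, 110 mm long, 46 mm wide, 14 mm thick, 0.08 to 0.17 kg, lying flat, either face up; this point is its centre, 7 mm above its underside; x along its length, y across, z up. Three or all four of the blanks a to d are present
- blank_a: the same blank a, origin at the middle of its underside
- blank_b_center (a point): rectangular brown plywood blank, 110 mm long, 46 mm wide, 14 mm thick, 0.08 to 0.17 kg, lying flat, either face up; this point is its centre, 7 mm above its underside; x along its length, y across, z up. Three or all four of the blanks a to d are present
- blank_b: the same blank b, origin at the middle of its underside
- blank_c_center (a point): rectangular brown plywood blank, 110 mm long, 46 mm wide, 14 mm thick, 0.08 to 0.17 kg, lying flat, either face up; this point is its centre, 7 mm above its underside; x along its length, y across, z up. Three or all four of the blanks a to d are present
- blank_c: the same blank c, origin at the middle of its underside
- blank_d_center (a point): rectangular brown plywood blank, 110 mm long, 46 mm wide, 14 mm thick, 0.08 to 0.17 kg, lying flat, either face up; this point is its centre, 7 mm above its underside; x along its length, y across, z up. Three or all four of the blanks a to d are present
- blank_d: the same blank d, origin at the middle of its underside
- mug: pale mug that stands at the right, 88 mm tall, bystander; origin under its centre, z up

How it is judged:
On the way, in this order (a step that is already met when the one before it is completed fails the run):
1. the pawl is thrown over on its back, clear of the wheel (value of joint pawl above 1.7 rad), for 0.2 s.
2. the wheel is cranked backward until the jaw is fully open (within 6 mm) (value of joint jaw below 0.006 m and value of joint pawl above 1.3 rad), for 0.2 s.
3. all the blanks lie piled flat on the bed, squarely, and are let go (x of blank_a_center in the frame of clamp between -0.01 and 0.01 m and y of blank_a_center in the frame of clamp between 0.074 and 0.112 m and angle between the x axis of each of blank_a_center, blank_b_center, blank_c_center, blank_d_center and the y axis of clamp, either way round below 0.14 rad and (angle between blank_a_center's own z axis and vertical below 0.06 rad or angle between blank_a_center's own z axis and vertical above 3.08 rad) and contact force between each of blank_a, blank_b, blank_c, blank_d and the fingers below 0.1 N and linear speed of each of blank_a, blank_b, blank_c, blank_d below 0.03 m/s and x of blank_b_center in the frame of clamp between -0.01 and 0.01 m and y of blank_b_center in the frame of clamp between 0.074 and 0.112 m and (angle between blank_b_center's own z axis and vertical below 0.06 rad or angle between blank_b_center's own z axis and vertical above 3.08 rad) and x of blank_c_center in the frame of clamp between -0.01 and 0.01 m and y of blank_c_center in the frame of clamp between 0.074 and 0.112 m and (angle between blank_c_center's own z axis and vertical below 0.06 rad or angle between blank_c_center's own z axis and vertical above 3.08 rad) and x of blank_d_center in the frame of clamp between -0.01 and 0.01 m and y of blank_d_center in the frame of clamp between 0.074 and 0.112 m and (angle between blank_d_center's own z axis and vertical below 0.06 rad or angle between blank_d_center's own z axis and vertical above 3.08 rad)), for 0.2 s.
At the end, for the whole second after the job is handed in: All blanks present lie flat, piled on the bed: centres within 9 mm of its centre line, square within 0.12 rad, ends within 12 mm of the stop, let go and at rest; the pawl is down in the teeth (below 0.22 rad); the jaw is wound up to the pile, under 116 mm from the stop (x of blank_a_center in the frame of clamp between -0.009 and 0.009 m and y of blank_a_center in the frame of clamp between 0.085 and 0.112 m and angle between the x axis of each of blank_a_center, blank_b_center, blank_c_center, blank_d_center and the y axis of clamp, either way round below 0.12 rad and (angle between blank_a_center's own z axis and vertical below 0.06 rad or angle between blank_a_center's own z axis and vertical above 3.08 rad) and contact force between each of blank_a, blank_b, blank_c, blank_d and the fingers below 0.1 N and linear speed of each of blank_a, blank_b, blank_c, blank_d below 0.03 m/s and x of blank_b_center in the frame of clamp between -0.009 and 0.009 m and y of blank_b_center in the frame of clamp between 0.085 and 0.112 m and (angle between blank_b_center's own z axis and vertical below 0.06 rad or angle between blank_b_center's own z axis and vertical above 3.08 rad) and x of blank_c_center in the frame of clamp between -0.009 and 0.009 m and y of blank_c_center in the frame of clamp between 0.085 and 0.112 m and (angle between blank_c_center's own z axis and vertical below 0.06 rad or angle between blank_c_center's own z axis and vertical above 3.08 rad) and x of blank_d_center in the frame of clamp between -0.009 and 0.009 m and y of blank_d_center in the frame of clamp between 0.085 and 0.112 m and (angle between blank_d_center's own z axis and vertical below 0.06 rad or angle between blank_d_center's own z axis and vertical above 3.08 rad) and value of joint pawl below 0.22 rad and value of joint jaw above 0.024 m and velocity of joint wheel below 0.05 rad/s); the robot touches nothing.
It fails at once if the mug is knocked over (angle between mug's own z axis and vertical above 0.6 rad).
Of blank_a, blank_b, blank_c, blank_d only 3 to 4 are there at a start; the rules pass over those that are not, and their reading is None.
At some moment in a run one of blank_a, blank_b, blank_c, blank_d may be knocked a few centimetres aside while the robot is not near it.
Once in a run the grip may slacken for a moment while it holds something.
It also fails if it takes over 210 s, if anything falls off the work surface, if the arm or the gripper's body presses on something with over 40 N, if the wrist force passes 120 N, or if a joint passes its speed limit or range.

## Robot

A 6-joint arm with a two-finger parallel gripper is mounted at the origin on a cart in front of the work surface, level with it; the furniture and walls round the work are solid. World frame = base frame: x ahead of the robot, y to its left, z up, the work surface at z = 0. Lengths are in m, angles in rad, forces in N, time in s.
With the tool pointing down it reaches from about 0.35 to 0.95 m from the base axis. Payload 17.4 kg.
Tool frame: the origin (TCP) lies at the very end of the fingers, on their centre line; the grasp point (between the pads) lies 19 mm behind it; z points along the fingers, y is the line along which they close (so a half turn about z gives the same grasp; the last joint's range is limited). The gripper opens to 93 mm and grips with 3 to 60 N. Pads are 15 mm wide; open, the fingers measure 128 mm over their backs; the gripper's body (75 mm by 188 mm) begins 65 mm behind the grasp point.
Start: joints at [1.098, 0.116, 1.442, -0, 1.584, -0.038], TCP at [0.284, 0.612, 0.219] pointing down, gripper open.
Joint ranges: [-2.83, 2.83], [-0.83, 2.19], [0.07, 2.5], [-1.14, 4.28], [0.01, 3], [-2.97, 2.97]. Speed limits (rad/s): [1.89, 1.89, 2.22, 3.14, 3.14, 3.14].

## Interface

Orientations are given as a unit quaternion [w, x, y, z].
In Python, from workcell import observe, camera, calibration, close_job gives the robot as it stands. The module is installed in compiled form; this text tells all that it offers.
- The arm moves only by the tool servo_tool, never from a script. Its argument "deltas" is a list of rows, each a list of 3 entries, a list of its own where there are three numbers: the opening, from -1 (shut) to 1 (fully open), then the shift along the tool's x, y, z in mm, then the turn, a rotation vector about the tool's x, y, z in rad. In form: [[grip, [dx, dy, dz], [ax, ay, az]], ...]. A call has exactly 8 rows; each row is the pose to reach, as a shift and turn from the pose commanded when the call began, along the tool's axes at that moment; what a row does not reach only later rows make up. A row lasts 1/10 s, in which the tool goes at most 50 mm and 8.59 degrees, less where a joint would pass 70% of its speed; a pose out of reach is approached as far as the arm can. A call with a gripper value outside its range is refused whole. The fingers move at their own pace and stop on an object; the grip force is fixed at half the most. Time passes only in rows, so rows that repeat a pose let the fingers close, or fill a call up. It gives the time, the measured TCP pose, the force, the opening and the grip force at its end, in the units of the state.
- observe(): the state, without advancing time (a new reading comes with each control period).
- camera(name): name is "scene" or "top" or "wrist"; returns (picture, depth): 384x512x3 uint8, red, green, blue; 384x512 float32, m along the optical axis (not along the pixel's ray), 0 where there is no reading.
- calibration(name): a dict with "fx", "fy", "cx", "cy" (pixels), "dist_coeffs" ([k1, k2, p1, p2, k3] as OpenCV has them; the pictures are not rectified), "pose" (4x4, takes a point from camera to world coordinates); the wrist camera has in their place "hand_eye" (4x4, takes a point from camera to tool coordinates, whose origin is the TCP and whose axes are the flange's). Camera axes: x right, y down, z forward; pixel columns grow to the right and rows downward; lengths in m; the calibration is good to about 2 mm. A picture is of the moment at which its call begins: read the wrist's pose just before it. calibration takes no time and is no camera call.
- close_job(): hands the job in; it is judged then, once.
The state is a dict: "clock": time; "joint_pos": joint angles; "joint_velocities": joint speeds; "joint_efforts": joint torques, N m; "position": TCP position; "tool_rot": TCP orientation; "wrist_force": force on the tool from outside, world axes, zero at the start; "moment": the same for the moment, N m; "grip_width": opening from 0.0 (shut) to 1.0 (fully open); "grasp_force": force on a finger pad.
Only numpy, scipy, OpenCV 4.12 (cv2) and the standard library are available. Lean on these libraries where they do the work, as an engineer would, in place of code of your own. Each camera call takes 0.05 s, during which the arm holds its last target. There are 200 camera calls.

## Working session

There is one attempt and no reset: what is moved stays moved. The work goes in short steps, Python scripts to look and compute and a tool call to move; the robot and the scene stay as the last step left them, time stands still between calls to the robot, and variables do not carry over. Pictures are saved under pics/ and viewed, at most 14 in all, crops included, and the job is handed in when it is done.

Besides the shell and the picture viewer there is one more tool, called after "Emit:" as name(argument=value, ...) on one line, values as JSON. servo_tool: Moves the arm, as the interface text tells. Its arguments: {"type":"object","properties":{"deltas":{"type":"array"}},"required":["deltas"]}

```bash
mkdir -p pics
cat > h.py <<'E'
import numpy as np, cv2
from scipy.spatial.transform import Rotation as R
from workcell import observe, camera, calibration, close_job
np.set_printoptions(precision=4,suppress=True)
def tool(s):
    q=s["tool_rot"]; T=np.eye(4); T[:3,:3]=R.from_quat([q[1],q[2],q[3],q[0]]).as_matrix(); T[:3,3]=s["position"]; return T
def cloud(name):
    s=observe(); im,d=camera(name); c=calibration(name)
    P=c["pose"] if name!="wrist" else tool(s)@np.array(c["hand_eye"])
    P=np.array(P); K=np.array([[c["fx"],0,c["cx"]],[0,c["fy"],c["cy"]],[0,0,1]])
    v,u=np.mgrid[:384,:512]; uv=np.stack([u,v],-1).reshape(-1,1,2).astype(np.float64)
    n=cv2.undistortPoints(uv,K,np.array(c["dist_coeffs"],float)).reshape(384,512,2)
    X=np.dstack([n*d[...,None],d])@P[:3,:3].T+P[:3,3]; X[d==0]=np.nan
    return im,X
def save(im,f,k=1.5): cv2.imwrite(f,cv2.resize(im[...,::-1],None,fx=k,fy=k))
E
python3 - <<'E'
from h import *
for n in["top","scene"]:
    im,X=cloud(n); save(im,f"pics/{n}0.png"); np.savez(f"{n}0.npz",im=im,X=X); print(n,np.array(calibration(n)["pose"]))
s=observe(); print(s)
print(calibration("wrist"))
E
```

```text
top [[-0.0086 -0.9921  0.1253  0.4033]
 [-1.      0.0091  0.0037 -0.2579]
 [-0.0048 -0.1252 -0.9921  1.1526]
 [ 0.      0.      0.      1.    ]]
scene [[ 0.6556 -0.5689  0.4966 -0.0171]
 [-0.7551 -0.4915  0.4339 -0.708 ]
 [-0.0027 -0.6594 -0.7518  0.9279]
 [ 0.      0.      0.      1.    ]]
{'clock': 0.1, 'joint_pos': array([ 1.0982,  0.1164,  1.4422,  0.    ,  1.584 , -0.0378]), 'joint_velocities': array([-0.    , -0.0025, -0.0016, -0.0013,  0.0003, -0.0006]), 'joint_efforts': array([  0.0023, -72.289 , -62.3866,   0.0781,   0.0226,  -0.    ]), 'position': array([0.2842, 0.612 , 0.218 ]), 'tool_rot': array([-0.0001,  0.2157,  0.9765, -0.0005]), 'wrist_force': array([-1.2842,  0.3393, -0.5596]), 'moment': array([ 0.0183,  0.0523, -0.031 ]), 'grasp_force': 0.0, 'grip_width': 0.995390063411369}
{'fx': 268.022415674382, 'fy': 268.022415674382, 'cx': 256.2923137758643, 'cy': 185.52330231393734, 'dist_coeffs': array([-0.0642,  0.    ,  0.    ,  0.    ,  0.    ]), 'hand_eye': array([[-0.0005, -0.9618, -0.2738,  0.076 ],
       [ 1.    , -0.0007,  0.0007,  0.001 ],
       [-0.0009, -0.2738,  0.9618, -0.1662],
       [ 0.    ,  0.    ,  0.    ,  1.    ]])}
```

View pics/top0.png

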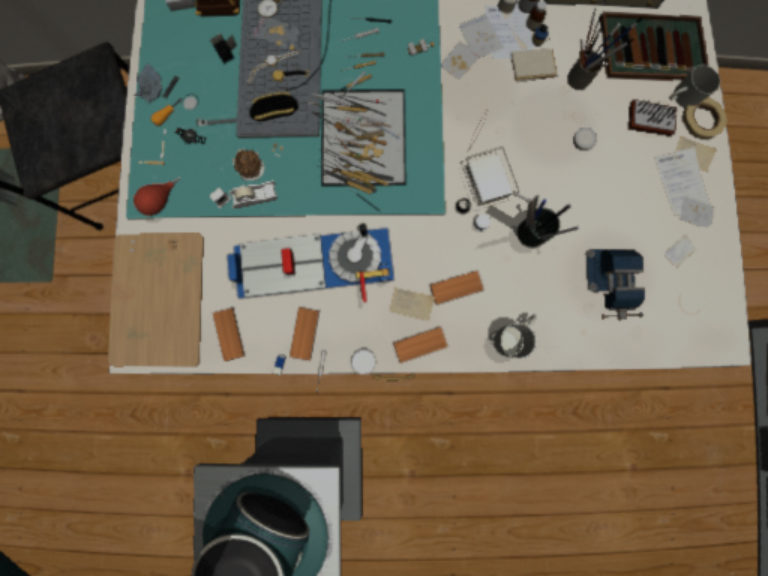

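View pics/scene0.png

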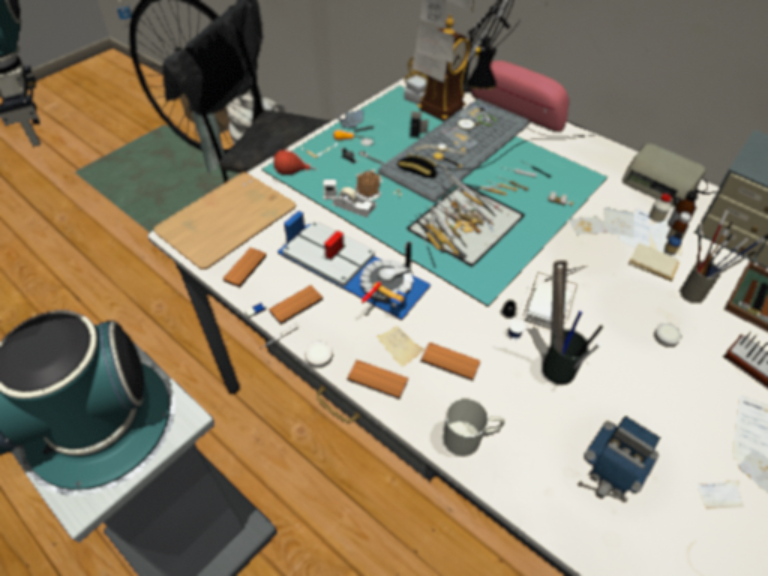

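The top picture shows four blanks at (229,334), (305,333), (457,287) and (420,344). The clamp has its stop at (234,267), jaw at (288,261), wheel at (355,256), crank at (362,230), and red pin at (363,288). The mug stands at (515,340).

```bash
cat >> h.py <<'E'
def blanks(im,X,zr=(0.004,0.03)):
    hsv=cv2.cvtColor(im,cv2.COLOR_RGB2HSV); H,S,V=cv2.split(hsv)
    m=((H>4)&(H<16)&(S>110)&(X[...,2]>zr[0])&(X[...,2]<zr[1])&(X[...,0]>0.2)).astype(np.uint8)
    n,l,st,_=cv2.connectedComponentsWithStats(m); out=[]
    for i in range(1,n):
        if st[i,4]<150: continue
        P=X[l==i]; (c,(a,b),t)=cv2.minAreaRect((P[:,:2]*1000).astype(np.float32))
        if a<b: a,b,t=b,a,t+90
        out.append((np.array(c),a,b,(t+90)%180-90,np.median(P[:,2])*1000,st[i,4]))
    return out
E
python3 - <<'E'
from h import *
for n in["top","scene"]:
    D=np.load(n+"0.npz"); im,X=D["im"],D["X"]; H,S,V=cv2.split(cv2.cvtColor(im,cv2.COLOR_RGB2HSV))
    print(n); [print(*b) for b in blanks(im,X)]
    roi=(X[...,0]>.3)&(X[...,0]<.7)&(X[...,1]>-.3)&(X[...,1]<.3)
    def rep(nm,m,rect=True):
        m=m&roi; P=X[m]*1000
        if len(P)<5: print(nm,len(P)); return
        print(nm,len(P),"med",np.median(P,0),"min",np.percentile(P,2,axis=0),"max",np.percentile(P,98,axis=0), cv2.minAreaRect(P[:,:2].astype(np.float32)) if rect else "")
    Z=X[...,2]; blue=(H>100)&(H<125)&(S>150)
    rep("base",blue&(Z>.004)&(Z<.016)); rep("stop",blue&(Z>.068)&(Z<.085))
    red=((H<4)|(H>174))&(S>170)
    rep("jawtop",red&(Z>.07)&(Z<.085)); rep("pin",red&(Z>.045)&(Z<.066)&(X[...,0]<.5))
    rep("brass",(H>14)&(H<28)&(S>120)&(Z>.035)&(X[...,0]<.6)&(X[...,0]>.4),False)
    rep("crank",(V<60)&(Z>.1)&(Z<.13)); rep("bed",(Z>.02)&(Z<.03)&(V>120)&(S<60)&(X[...,1]>-.02))
    rep("wheel",(Z>.028)&(Z<.042)&(S<60)&(X[...,1]<.0)&(X[...,1]>-.25)&(X[...,0]<.65))
E
```

```text
top
[1178.0043 -929.0145] 259.5516662597656 65.95450592041016 -87.92526483535767 17.960810716189044 183
[1120.0618 -883.4958] 108.10899353027344 38.6680793762207 11.552690505981445 9.393171898544272 170
[1042.5693 -893.6307] 195.12567138671875 45.609397888183594 77.44288635253906 19.586953888486637 180
[ 535.3033 -420.809 ] 107.42759704589844 42.768001556396484 -73.91473197937012 13.52605522254513 419
[436.9965 -87.519 ] 107.27052307128906 44.26853561401367 -9.79266357421875 13.419529071254876 438
[435.8361  81.0646] 106.54690551757812 43.76673126220703 14.980100631713867 13.451042371511734 436
[ 411.1851 -338.9237] 106.6928939819336 42.95175552368164 -72.16001510620117 14.072191132025402 432
base 418 med [ 602.9134 -152.0753    9.4968] min [ 373.7854 -276.2355    5.206 ] max [662.3467  64.7592  14.4095] ((512.836181640625, -114.27565002441406), (272.9539489746094, 341.11181640625), 6.782407760620117)
stop 71 med [571.4991  55.5417  74.2792] min [548.9868  49.2465  69.3389] max [600.1082  62.3531  78.7608] ((574.4611206054688, 56.19771957397461), (52.204227447509766, 12.6389579772949
[... 2105 characters left out ...]
270.481    46.4506] max [ 568.3015 -216.3934   56.6905] 
crank 13 med [ 642.7691 -222.6283  108.4594] min [ 640.0498 -225.2175  101.6831] max [ 648.3576 -217.5724  115.1312] ((645.4195556640625, -221.44808959960938), (9.843775749206543, 6.230374813079834), 18.80703353881836)
bed 457 med [575.4998  17.1847  24.2671] min [520.8028 -17.7953  20.7806] max [635.7416  51.1754  27.9791] ((580.0816650390625, 22.933494567871094), (125.46662139892578, 85.54975128173828), 0.1535671502351761)
wheel 387 med [ 601.2628 -183.7397   31.2218] min [ 551.1718 -246.3719   28.0954] max [646.4929 -63.791   40.965 ] ((594.485107421875, -127.92969512939453), (102.823974609375, 246.9925537109375), 5.112049102783203)
```

```bash
cat >> h.py <<'E'
def go(p,yaw,s=None,T=None):
    """delta to TCP p (m), tool straight down with tool y at world angle yaw (tool x toward robot when yaw~90deg)"""
    if T is None: T=tool(s or observe())
    y=np.array([np.cos(yaw),np.sin(yaw),0]); z=np.array([0,0,-1.]); x=np.cross(y,z)
    G=np.eye(4); G[:3,:3]=np.c_[x,y,z]; G[:3,3]=p
    D=np.linalg.inv(T)@G
    print("shift mm",np.round(D[:3,3]*1000,1).tolist(),"turn",np.round(R.from_matrix(D[:3,:3]).as_rotvec(),3).tolist()); return G
E
python3 - <<'E'
from h import *
go([.55,-.1,.26],np.pi/2+.1)
E
```

```text
shift mm [-541.0, -533.9, -41.5] turn [-0.001, -0.0, -0.535]
```

Emit:
servo_tool(deltas=[[0.5,[-541,-534,-42],[0,0,-0.535]],[0.5,[-541,-534,-42],[0,0,-0.535]],[0.5,[-541,-534,-42],[0,0,-0.535]],[0.5,[-541,-534,-42],[0,0,-0.535]],[0.5,[-541,-534,-42],[0,0,-0.535]],[0.5,[-541,-534,-42],[0,0,-0.535]],[0.5,[-541,-534,-42],[0,0,-0.535]],[0.5,[-541,-534,-42],[0,0,-0.535]]])

```text
clock: 0.9
position: [0.424, 0.2361, 0.2407]
tool_rot: [0.0, -0.05, 0.999, 0.0]
wrist_force: [0.2, 0.9, 0.2]
grip_width: 0.751
grasp_force: 0.0
```

Run:
```python
from h import *
print(observe()["position"]);go([.55,-.1,.26],np.pi/2+.1)
```

```text
[0.424  0.2361 0.2407]
shift mm [-91.6, -347.1, -19.3] turn [0.0, 0.0, 0.001]
```

Emit:
servo_tool(deltas=[[0.5,[-92,-347,-19],[0,0,0]],[0.5,[-92,-347,-19],[0,0,0]],[0.5,[-92,-347,-19],[0,0,0]],[0.5,[-92,-347,-19],[0,0,0]],[0.5,[-92,-347,-19],[0,0,0]],[0.5,[-92,-347,-19],[0,0,0]],[0.5,[-92,-347,-19],[0,0,0]],[0.5,[-92,-347,-19],[0,0,0]]])

```text
clock: 1.7
position: [0.5509, -0.102, 0.259]
tool_rot: [-0.001, -0.048, 0.999, -0.0]
wrist_force: [0.0, 0.9, -0.5]
grip_width: 0.751
grasp_force: 0.0
```

Run:
```python
from h import *
print(observe()["position"])
im,X=cloud("wrist"); save(im,"pics/w1.png"); np.savez("w1.npz",im=im,X=X)
H,S,V=cv2.split(cv2.cvtColor(im,cv2.COLOR_RGB2HSV)); Z=X[...,2]
roi=(X[...,0]>.45)&(X[...,0]<.7)&(X[...,1]>-.3)&(X[...,1]<.15)
def rep(nm,m,rect=True):
    m=m&roi; P=X[m]*1000
    if len(P)<5: print(nm,len(P)); return
    print(nm,len(P),"med",np.median(P,0),"min",np.percentile(P,2,axis=0),"max",np.percentile(P,98,axis=0), cv2.minAreaRect(P[:,:2].astype(np.float32)) if rect else "")
blue=(H>100)&(H<125)&(S>150); red=((H<4)|(H>174))&(S>170)
rep("stop",blue&(Z>.072)&(Z<.08)); rep("jaw",red&(Z>.072)&(Z<.08)); rep("pin",red&(Z>.045)&(Z<.068)&(X[...,1]<-.15))
rep("brass",(H>14)&(H<28)&(S>120)&(Z>.035)); rep("crank",(V<70)&(Z>.11)&(Z<.125))
rep("bed",(Z>.022)&(Z<.03)&(X[...,1]>-.09)); rep("wheelteeth",(Z>.033)&(Z<.039)&(X[...,1]<-.1)&(S<60))
```

```text
[ 0.5509 -0.102   0.259 ]
stop 0
jaw 151 med [571.9139 -56.624   75.9459] min [564.3845 -65.3243  73.9976] max [588.0434 -48.3453  77.4018] ((577.0382690429688, -55.752967834472656), (25.488740921020508, 17.781679153442383), 6.984006404876709)
pin 165 med [ 532.935  -214.2387   66.102 ] min [ 503.2115 -218.5091   64.4089] max [ 560.374  -209.8025   67.7267] ((531.710693359375, -214.52133178710938), (60.81867980957031, 5.293985843658447), 5.691039085388184)
brass 5072 med [526.2946 -68.4216 371.2637] min [ 516.79   -250.7307   53.169 ] max [564.2283 -41.6611 375.4037] ((539.8269653320312, -153.54156494140625), (32.09046173095703, 231.36874389648438), 9.99665355682373)
crank 61 med [ 646.2716 -217.4955  115.4264] min [ 641.6382 -221.6922  110.303 ] max [ 654.2522 -211.2272  117.017 ] ((646.9041748046875, -217.9586639404297), (8.782596588134766, 14.080260276794434), 52.115055084228516)
bed 5913 med [577.1115 -13.7433  26.1946] min [525.4481 -87.5519  24.4501] max [643.8834  51.5719  27.8542] ((584.8380126953125, -14.200607299804688), (121.14083862304688, 164.61831665039062), 5.826705455780029)
wheelteeth 873 med [ 596.6959 -182.1569   34.5771] min [ 551.2069 -248.5422   33.0935] max [ 644.7922 -144.0148   37.09  ] ((601.1483154296875, -201.399169921875), (121.54722595214844, 102.94844055175781), 88.16187286376953)
```

View pics/w1.png

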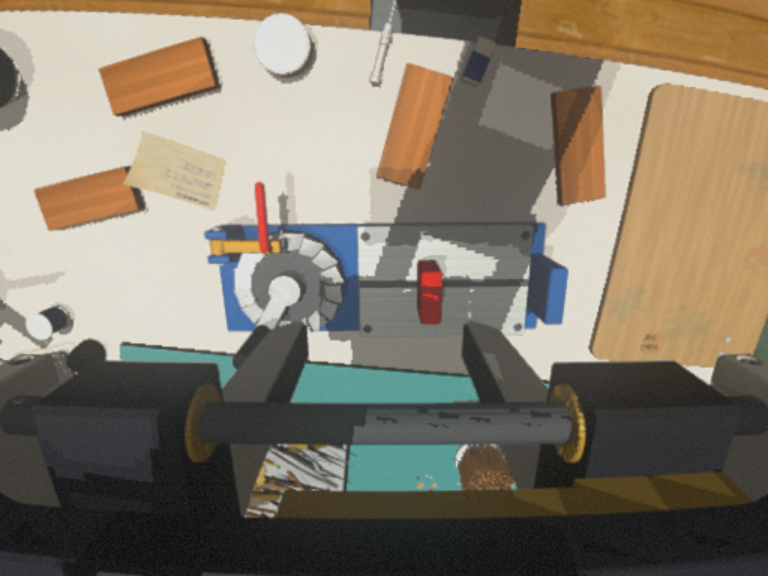

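The wrist view shows the pawl pin at (262,215), the crank top at about (283,290), the jaw at (430,290) and the stop at (548,290). The pin points toward the robot. Clamp yaw is about 0.10 rad.

Run:
```python
from h import *
G=go([.518,-.216,.12],np.pi/2+.1); go([.518,-.216,.046],np.pi/2+.1,T=G)
```

```text
shift mm [43.5, -111.2, 139.0] turn [0.0, -0.001, -0.003]
shift mm [0.0, 0.0, 74.0] turn [0.0, 0.0, -0.0]
```

Emit:
servo_tool(deltas=[[0.0,[43,-111,0],[0,0,-0.003]],[0.0,[43,-111,0],[0,0,-0.003]],[0.0,[43,-111,0],[0,0,-0.003]],[0.0,[43,-111,139],[0,0,-0.003]],[0.0,[43,-111,139],[0,0,-0.003]],[0.0,[43,-111,139],[0,0,-0.003]],[0.0,[43,-111,139],[0,0,-0.003]],[0.0,[43,-111,139],[0,0,-0.003]]])

```text
clock: 2.55
position: [0.5187, -0.2119, 0.1219]
tool_rot: [0.0, -0.052, 0.999, 0.0]
wrist_force: [0.5, 0.5, 0.3]
grip_width: 0.502
grasp_force: 0.0
```

Emit:
servo_tool(deltas=[[0.0,[0,0,30],[0,0,0]],[0.0,[0,0,60],[0,0,0]],[0.0,[0,0,74],[0,0,0]],[0.0,[0,0,74],[0,0,0]],[-1,[0,0,74],[0,0,0]],[-1,[0,0,74],[0,0,0]],[-1,[0,0,74],[0,0,0]],[-1,[0,0,74],[0,0,0]]])

```text
clock: 3.35
position: [0.5188, -0.2129, 0.0475]
tool_rot: [0.0, -0.052, 0.999, -0.0]
wrist_force: [-0.3, -0.4, -0.0]
grip_width: 0.206
grasp_force: 0.0
```

Emit:
servo_tool(deltas=[[-1,[0,0,0],[0,0,0]],[-1,[0,0,0],[0,0,0]],[-1,[0,-1,-6],[0,0,0]],[-1,[0,-6,-13],[0,0,0]],[-1,[0,-17,-24],[0,0,0]],[-1,[0,-30,-32],[0,0,0]],[-1,[0,-45,-35],[0,0,0]],[-1,[0,-60,-34],[0,0,0]]])

```text
clock: 4.15
position: [0.5251, -0.2733, 0.0828]
tool_rot: [0.001, -0.052, 0.999, -0.0]
wrist_force: [-1.6, 2.6, 6.5]
grip_width: 0.087
grasp_force: 30.0
```

Emit:
servo_tool(deltas=[[-1,[0,-7,2],[0,0,0]],[-1,[0,-14,6],[0,0,0]],[-1,[0,-18,9],[0,0,0]],[-1,[0,-18,9],[0,0,0]],[0.3,[0,-18,9],[0,0,0]],[0.3,[0,-18,9],[0,0,0]],[0.3,[0,-18,9],[0,0,0]],[0.3,[0,-18,9],[0,0,0]]])

```text
clock: 4.95
position: [0.5264, -0.2902, 0.0715]
tool_rot: [-0.0, -0.052, 0.999, 0.0]
wrist_force: [-0.5, -0.1, -1.4]
grip_width: 0.38
grasp_force: 0.1
```

Emit:
servo_tool(deltas=[[0.3,[0,0,-30],[0,0,0]],[0.3,[0,0,-80],[0,0,0]],[0.3,[0,0,-120],[0,0,0]],[0.3,[0,0,-160],[0,0,0]],[0.3,[0,0,-160],[0,0,0]],[0.3,[0,0,-160],[0,0,0]],[0.3,[0,0,-160],[0,0,0]],[0.3,[0,0,-160],[0,0,0]]])

```text
clock: 5.75
position: [0.5262, -0.2901, 0.2301]
tool_rot: [-0.001, -0.052, 0.999, 0.001]
wrist_force: [0.2, 0.8, 0.2]
grip_width: 0.65
grasp_force: 0.0
```

Run:
```python
from h import *
im,X=cloud("wrist"); save(im,"pics/w2.png")
H,S,V=cv2.split(cv2.cvtColor(im,cv2.COLOR_RGB2HSV)); Z=X[...,2]
red=((H<4)|(H>174))&(S>170)&(Z>.03)&(Z<.12)&(X[...,1]<-.15)
P=X[red]*1000; print(len(P),np.median(P,0),P.min(0),P.max(0))
m=(V<70)&(Z>.11)&(Z<.125)&(X[...,0]>.5)&(X[...,0]<.7); print(np.median(X[m],0),m.sum())
```

```text
125 [ 529.9674 -309.5139   75.2063] [ 511.9358 -313.667    72.8674] [ 546.0243 -304.7492   77.0134]
[nan nan nan] 0
  return _methods._mean(a, axis=axis, dtype=dtype,
  ret = um.true_divide(
```

View pics/w2.png

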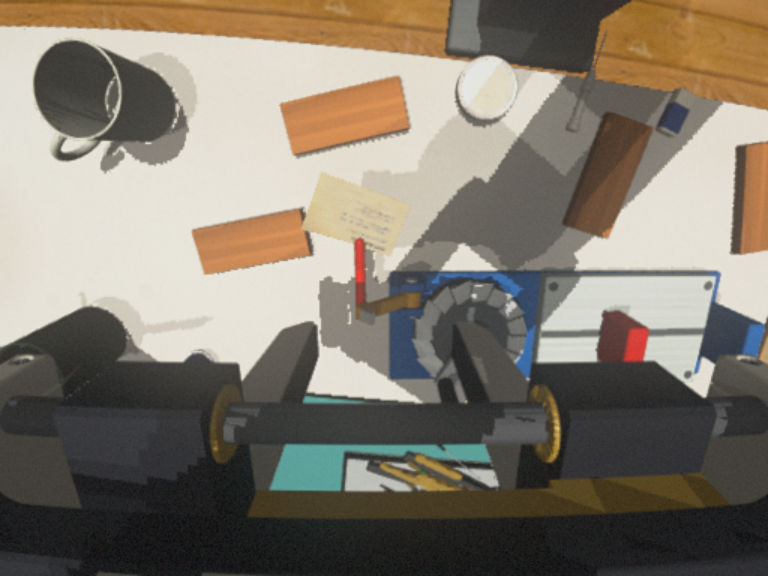

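The pawl is on its back: the red pin is at (360,275), behind the hinge. Next is the crank.

Run:
```python
from h import *
G=go([.6465,-.2185,.225],np.pi/2+.1)
```

```text
shift mm [-127.0, 58.9, 5.2] turn [0.001, -0.002, 0.003]
```

Emit:
servo_tool(deltas=[[0.3,[-127,60,5],[0,0,0.003]],[0.3,[-127,60,5],[0,0,0.003]],[0.3,[-127,60,5],[0,0,0.003]],[0.3,[-127,60,5],[0,0,0.003]],[0.3,[-127,60,50],[0,0,0.003]],[0.3,[-127,60,100],[0,0,0.003]],[0.3,[-127,60,145],[0,0,0.003]],[0.3,[-127,60,145],[0,0,0.003]]])

```text
clock: 6.6
position: [0.6433, -0.2167, 0.0794]
tool_rot: [-0.005, -0.05, 0.999, 0.002]
wrist_force: [-0.2, -0.5, -1.4]
grip_width: 0.65
grasp_force: 0.0
```

Emit:
servo_tool(deltas=[[-1,[0,0,5],[0,0,0]],[-1,[0,0,5],[0,0,0]],[-1,[0,0,5],[0,0,0]],[-1,[0,0,5],[0,0,0]],[-1,[0,0,5],[0,0,0]],[-1,[0,0,5],[0,0,0]],[-1,[0,0,5],[0,0,0]],[-1,[0,0,5],[0,0,0]]])

```text
clock: 7.4
position: [0.6469, -0.2177, 0.0822]
tool_rot: [0.0, -0.05, 0.999, -0.0]
wrist_force: [1.4, -0.1, 4.0]
grip_width: 0.166
grasp_force: 30.0
```

Run:
```python
from h import *
s=observe();print(s)
im,X=cloud("top"); H,S,V=cv2.split(cv2.cvtColor(im,cv2.COLOR_RGB2HSV))
[print(*b) for b in blanks(im,X) if b[0][0]<700]
```

```text
{'clock': 7.4, 'joint_pos': array([-0.3619,  0.1979,  1.5742, -0.0001,  1.3687, -2.0329]), 'joint_velocities': array([ 0.0011, -0.0009,  0.0001, -0.0005,  0.0004,  0.0018]), 'joint_efforts': array([  0.2995, -73.0993, -56.4227,   0.0669,   0.2659,   0.0008]), 'position': array([ 0.6469, -0.2177,  0.0822]), 'tool_rot': array([ 0.0003, -0.0501,  0.9987, -0.0002]), 'wrist_force': array([ 1.3834, -0.1246,  4.0308]), 'moment': array([-0.0384, -0.0793,  0.0261]), 'grasp_force': 30.00079482793808, 'grip_width': 0.1661428447837015}
[ 535.3327 -420.9598] 107.64396667480469 42.70552062988281 -73.66351509094238 13.632196279441233 419
[443.8018  82.7503] 90.31596374511719 43.76738357543945 14.821732521057129 13.151751377985965 287
[ 410.8068 -339.121 ] 106.75312042236328 42.860469818115234 -71.51809692382812 14.030246072301633 434
```

Emit:
servo_tool(deltas=[[-1,[-5,14,0],[0,0,0]],[-1,[-6,29,0],[0,0,0]],[-1,[-2,43,0],[0,0,0]],[-1,[6,56,0],[0,0,0]],[-1,[17,66,0],[0,0,0]],[-1,[31,72,0],[0,0,0]],[-1,[45,74,0],[0,0,0]],[-1,[56,72,0],[0,0,0]]])

```text
clock: 8.25
position: [0.5837, -0.1495, 0.0825]
tool_rot: [0.001, -0.051, 0.999, 0.002]
wrist_force: [-0.7, 21.0, 10.2]
grip_width: 0.153
grasp_force: 28.9
```

Emit:
servo_tool(deltas=[[-1,[2,-1,0],[0,0,0]],[-1,[2,-1,0],[0,0,0]],[-1,[2,-1,0],[0,0,0]],[0.2,[0,0,0],[0,0,0]],[0.2,[0,0,0],[0,0,0]],[0.2,[0,0,0],[0,0,0]],[0.2,[0,0,0],[0,0,0]],[0.2,[0,0,0],[0,0,0]]])

```text
clock: 9.05
position: [0.5837, -0.1517, 0.0815]
tool_rot: [-0.0, -0.05, 0.999, 0.0]
wrist_force: [-0.5, 0.3, 0.8]
grip_width: 0.528
grasp_force: 0.0
```

Emit:
servo_tool(deltas=[[0.2,[0,0,-50],[0,0,0]],[0.2,[0,0,-100],[0,0,0]],[0.2,[0,0,-150],[0,0,0]],[0.2,[100,0,-190],[0,0,0]],[0.2,[100,60,-190],[0,0,0]],[0.2,[100,60,-190],[0,0,0]],[0.2,[100,60,-190],[0,0,0]],[0.2,[100,60,-190],[0,0,0]]])

```text
clock: 9.85
position: [0.4782, -0.1018, 0.2722]
tool_rot: [0.001, -0.05, 0.999, -0.0]
wrist_force: [0.4, -0.5, 0.1]
grip_width: 0.601
grasp_force: 0.0
```

Run:
```python
from h import *
print(observe()["position"])
im,X=cloud("wrist"); save(im,"pics/w3.png"); np.savez("w3.npz",im=im,X=X)
H,S,V=cv2.split(cv2.cvtColor(im,cv2.COLOR_RGB2HSV)); Z=X[...,2]
roi=(X[...,0]>.45)&(X[...,0]<.7)&(X[...,1]>-.33)&(X[...,1]<.15)
def rep(nm,m):
    m=m&roi; P=X[m]*1000
    if len(P)<5: print(nm,len(P)); return
    print(nm,len(P),np.median(P,0),P.min(0),P.max(0), cv2.minAreaRect(P[:,:2].astype(np.float32)))
blue=(H>95)&(H<130)&(S>110); red=((H<6)|(H>172))&(S>150)
rep("stop",blue&(Z>.073)&(Z<.079)); rep("stopface",blue&(Z>.032)&(Z<.072));rep("jaw",red&(Z>.073)&(Z<.079)&(X[...,1]>-.2))
rep("crank",(V<80)&(Z>.11)&(Z<.122));rep("bed",(Z>.023)&(Z<.029)&(X[...,1]>-.09))
[print(*b) for b in blanks(im,X)]
im,X=cloud("top"); [print(*b) for b in blanks(im,X) if b[0][0]<700]
```

```text
[ 0.4782 -0.1018  0.2722]
stop 173 [563.2022  58.6883  76.0331] [549.7548  50.611   73.3444] [577.9998  67.6843  77.7775] ((563.57666015625, 59.039024353027344), (27.389408111572266, 15.295623779296875), 6.880052089691162)
stopface 96 [ 555.5817 -258.4299   54.8257] [ 549.8155 -270.4155   42.305 ] [604.5793  56.8096  57.9013] ((591.097412109375, -108.79147338867188), (331.0611877441406, 33.46244812011719), 80.40045166015625)
jaw 240 [591.1915 -95.2957  76.1912] [ 568.1843 -104.6567   74.1834] [615.3823 -85.7472  78.2195] ((592.1171264648438, -94.766845703125), (46.768733978271484, 15.88077163696289), 7.557946681976318)
crank 74 [ 591.5439 -145.5085  115.7874] [ 585.6272 -150.9232  110.1162] [ 598.5796 -140.0526  117.287 ] ((592.668212890625, -145.2152557373047), (10.265472412109375, 13.27307415008545), 76.72765350341797)
bed 3994 [567.0089 -34.4908  26.1944] [519.4199 -89.877   23.0548] [651.9536  65.5408  28.9614] ((584.7169189453125, -13.294105529785156), (119.84309387207031, 163.68763732910156), 5.47196626663208)
[ 411.5447 -336.0428] 109.86087036132812 45.444419860839844 -71.88149642944336 13.8998397443435 2022
[437.5237 -84.1265] 108.27951049804688 43.613258361816406 -9.977470397949219 14.069055314130885 1174
[436.9002  83.5292] 108.07781982421875 46.394203186035156 15.049542427062988 14.26937644990775 1790
[ 535.7418 -417.1452] 112.0293960571289 45.190452575683594 -73.63550567626953 13.74360280308201 1519
[ 535.2184 -420.6823] 106.98445892333984 42.62715530395508 -73.98031806945801 13.66032001293882 418
[424.6288 -91.4055] 83.89154815673828 32.903072357177734 -12.27801513671875 13.791920380670009 245
[420.4585  76.5825] 74.42391204833984 43.806209564208984 14.806585311889648 13.472204768533945 284
[ 411.3582 -339.0269] 107.01512908935547 43.00252914428711 -72.35293388366699 14.123770487043608 433
```

View pics/w3.png

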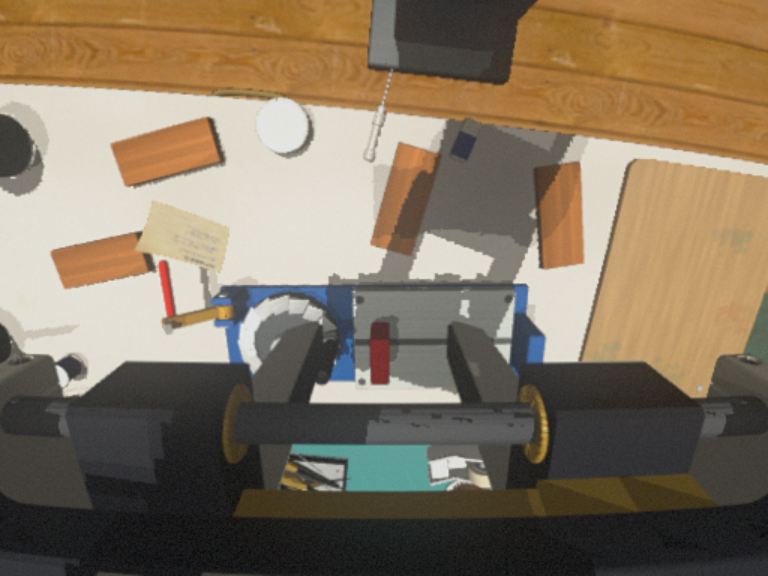

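The jaw at (380,350) is fully open and the crank post sits at its end stop; all four blanks lie undisturbed. Next I stack the blanks, beginning with the one at (405,197).

```bash
cat > st.py <<'E'
from h import *
import sys
def place(n,g=0): # TCP target for n-th blank (0..)
    return [.5839,-.0058,.026+.004+.014*n+.0015+g]
def plan(x,y,long_deg,flip=0):
    yaw=np.radians(long_deg+90+(180 if flip else 0)); yaw=(yaw+np.pi)%(2*np.pi)-np.pi
    s=observe(); print("j6 at grasp",np.arctan2(y,x)-yaw)
    G=go([x,y,.10],yaw); go([x,y,.004],yaw,T=G)
E
python3 -c "
from st import *
plan(.4373,-.0855,-9.9)"
```

```text
j6 at grasp -1.5910909371658555
shift mm [39.3, 20.7, 171.2] turn [0.0, -0.001, 0.273]
shift mm [-0.0, 0.0, 96.0] turn [0.0, 0.0, 0.0]
```

Emit:
servo_tool(deltas=[[0.5,[39,21,50],[0,0,0.273]],[0.5,[39,21,100],[0,0,0.273]],[0.5,[39,21,150],[0,0,0.273]],[0.5,[39,21,171],[0,0,0.273]],[0.5,[39,21,171],[0,0,0.273]],[0.5,[39,21,171],[0,0,0.273]],[0.5,[39,21,171],[0,0,0.273]],[0.5,[39,21,171],[0,0,0.273]]])

```text
clock: 10.75
position: [0.4384, -0.0852, 0.1027]
tool_rot: [0.001, 0.086, 0.996, -0.0]
wrist_force: [0.8, -0.4, -0.1]
grip_width: 0.751
grasp_force: 0.0
```

Emit:
servo_tool(deltas=[[0.5,[0,0,40],[0,0,0]],[0.5,[0,0,75],[0,0,0]],[0.5,[0,0,96],[0,0,0]],[0.5,[0,0,96],[0,0,0]],[-1,[0,0,96],[0,0,0]],[-1,[0,0,96],[0,0,0]],[-1,[0,0,96],[0,0,0]],[-1,[0,0,96],[0,0,0]]])

```text
clock: 11.55
position: [0.438, -0.085, 0.0059]
tool_rot: [0.001, 0.086, 0.996, -0.0]
wrist_force: [-2.2, 0.4, 6.6]
grip_width: 0.491
grasp_force: 30.0
```

Emit:
servo_tool(deltas=[[-1,[0,0,0],[0,0,0]],[-1,[0,0,0],[0,0,0]],[-1,[0,0,-15],[0,0,0]],[-1,[0,0,-30],[0,0,0]],[-1,[0,0,-50],[0,0,0]],[-1,[0,0,-60],[0,0,0]],[-1,[0,0,-60],[0,0,0]],[-1,[0,0,-60],[0,0,0]]])

```text
clock: 12.35
position: [0.4373, -0.0848, 0.0644]
tool_rot: [0.0, 0.086, 0.996, -0.0]
wrist_force: [0.9, 1.2, -1.3]
grip_width: 0.488
grasp_force: 30.0
```

```bash
python3 -c "
from st import *
s=observe();print(s['position'],s['grip_width'],s['grasp_force'])
G=go(place(0,.036),.1); go(place(0),.1,T=G)"
```

```text
[ 0.4373 -0.0848  0.0644] 0.4882906629107888 29.997667372226715
shift mm [-130.9, 103.1, -3.1] turn [0.0, 0.0, 1.298]
shift mm [0.0, 0.0, 36.0] turn [0.0, 0.0, 0.0]
```

Emit:
servo_tool(deltas=[[-1,[0,0,-3],[0,0,0.15]],[-1,[0,0,-3],[0,0,0.3]],[-1,[0,0,-3],[0,0,0.45]],[-1,[0,0,-3],[0,0,0.6]],[-1,[0,0,-3],[0,0,0.75]],[-1,[0,0,-3],[0,0,0.9]],[-1,[0,0,-3],[0,0,1.04]],[-1,[0,0,-3],[0,0,1.18]]])

```text
clock: 13.15
position: [0.4369, -0.0847, 0.0665]
tool_rot: [-0.001, 0.628, 0.778, -0.0]
wrist_force: [0.6, 0.5, -1.1]
grip_width: 0.488
grasp_force: 30.0
```

```bash
sed -i 's/\.5839,-\.0058/.5841,-.0078/' st.py; python3 -c "
from st import *
s=observe();print(s['position'],s['grip_width'],s['grasp_force'])
T=np.eye(4)
G=go(place(0,.036),.1); go(place(0),.1,T=G)
go([.45,-.0078+.013,.0675],.1)"
```

```text
[ 0.4369 -0.0847  0.0665] 0.4875377745545139 29.990829527378082
shift mm [44.2, 160.1, -1.2] turn [-0.002, -0.001, 0.112]
shift mm [-0.0, -0.0, 36.0] turn [0.0, 0.0, 0.0]
shift mm [85.1, 31.8, -1.0] turn [-0.002, -0.001, 0.112]
```

Emit:
servo_tool(deltas=[[-1,[42,16,-1],[0,0,0.112]],[-1,[85,32,-1],[0,0,0.112]],[-1,[78,65,-1],[0,0,0.112]],[-1,[64,100,-1],[0,0,0.112]],[-1,[50,135,-1],[0,0,0.112]],[-1,[44,160,-1],[0,0,0.112]],[-1,[44,160,-1],[0,0,0.112]],[-1,[44,160,0],[0,0,0.112]]])

```text
clock: 13.95
position: [0.5827, -0.0119, 0.0653]
tool_rot: [0.001, 0.668, 0.744, -0.005]
wrist_force: [-9.0, -38.7, 0.3]
grip_width: 0.75
grasp_force: 35.0
```

Run:
```python
from st import *
s=observe();print(s['position'],s['grip_width'],s['grasp_force'])
go(place(0),.1)
im,X=cloud("top"); save(im[120:260,120:280],"pics/t4.png",4)
[print(*b) for b in blanks(im,X,(.004,.12)) if b[0][0]<700]
```

```text
[ 0.5827 -0.0119  0.0653] 0.750114673491548 34.998854510486126
shift mm [4.2, 2.1, 33.7] turn [-0.007, 0.008, 0.007]
[ 535.2183 -420.7804] 107.5942611694336 42.78448486328125 -73.98484420776367 13.371098330936082 421
[ 410.711  -339.3406] 107.1530990600586 43.01115036010742 -71.40464973449707 14.116297373120812 433
```

View pics/t4.png

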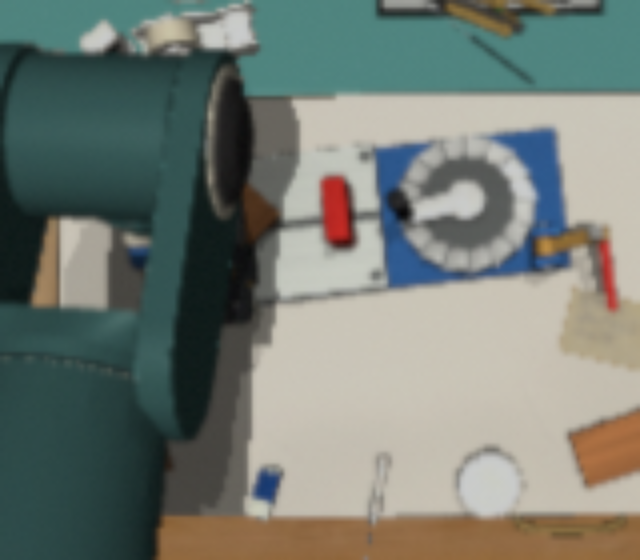

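The top crop shows the blank twisted in the grip, with its corner at crop (275,215), and pressing on the stop: the grip slackened. I'll back off and look from the scene camera.

Emit:
servo_tool(deltas=[[-1,[-7,0,0],[0,0,0]],[-1,[-14,0,0],[0,0,0]],[-1,[-14,0,0],[0,0,0]],[-1,[-14,0,0],[0,0,0]],[-1,[-14,0,0],[0,0,0]],[-1,[-14,0,0],[0,0,0]],[-1,[-14,0,0],[0,0,0]],[-1,[-14,0,0],[0,0,0]]])

```text
clock: 14.8
position: [0.5844, -0.0226, 0.0661]
tool_rot: [-0.0, 0.669, 0.744, -0.002]
wrist_force: [-4.8, -11.5, -0.1]
grip_width: 0.686
grasp_force: 26.9
```

Run:
```python
from st import *
s=observe();print(s['position'],s['grip_width'],s['grasp_force'],s['wrist_force'])
im,X=cloud("scene"); save(im[100:300,150:350],"pics/s5.png",3)
[print(*b) for b in blanks(im,X,(.004,.12)) if b[0][0]<700]
im,X=cloud("wrist"); [print(*b) for b in blanks(im,X,(.004,.12)) if b[0][0]<700]
```

```text
[ 0.5844 -0.0226  0.0661] 0.686161004525968 26.897914093133295 [ -4.7792 -11.4865  -0.081 ]
[431.0589  79.0741] 107.44214630126953 44.85965347290039 14.116084098815918 12.251803444765619 308
[ 532.0999 -422.1252] 104.86919403076172 45.07830047607422 -73.88468933105469 12.17278696022872 461
[ 407.8555 -339.9447] 106.56221008300781 45.48222732543945 -70.27647590637207 11.972450371738441 501
[437.9459  84.2373] 110.12289428710938 46.30483627319336 15.094860076904297 14.135612354840704 7945
[571.6831  -5.033 ] 108.61312866210938 44.79285430908203 -48.7443733215332 73.05818840468254 9816
```

View pics/s5.png

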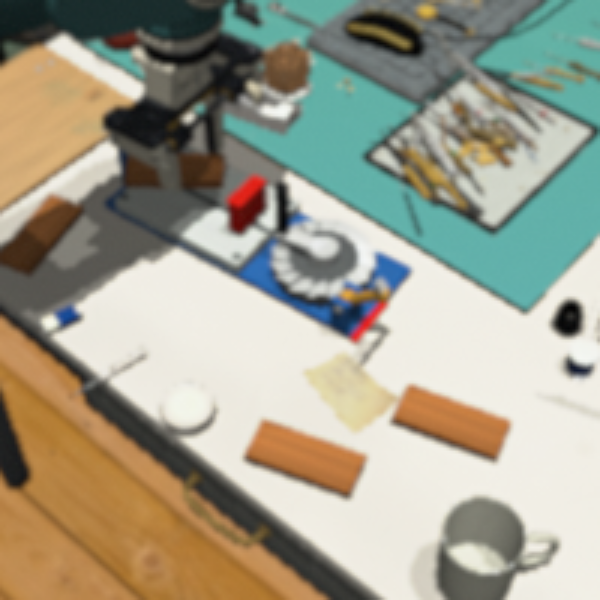

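The blank is still held flat, at the gripper near (175,170) in the crop, but twisted: its long axis is at -49°. I'll set it down on the bed away from the stop and regrasp.

Emit:
servo_tool(deltas=[[-1,[-8,0,0],[0,0,0]],[-1,[-15,0,0],[0,0,0]],[-1,[-15,0,15],[0,0,0]],[-1,[-15,0,28],[0,0,0]],[-1,[-15,0,32],[0,0,0]],[-1,[-15,0,32],[0,0,0]],[0.9,[-15,0,32],[0,0,0]],[0.9,[-15,0,32],[0,0,0]]])

```text
clock: 15.7
position: [0.5915, -0.036, 0.0401]
tool_rot: [0.004, 0.669, 0.744, 0.004]
wrist_force: [14.3, 0.9, 32.6]
grip_width: 0.128
grasp_force: 16.0
```

Emit:
servo_tool(deltas=[[0.9,[0,0,0],[0,0,0]],[0.9,[0,0,0],[0,0,0]],[0.9,[0,0,-50],[0,0,0]],[0.9,[0,0,-100],[0,0,0]],[0.9,[0,0,-150],[0,0,0]],[0.9,[0,0,-150],[0,0,0]],[0.9,[0,0,-150],[0,0,0]],[0.9,[0,0,-150],[0,0,0]]])

```text
clock: 16.5
position: [0.5865, -0.0359, 0.1832]
tool_rot: [-0.001, 0.669, 0.744, -0.001]
wrist_force: [-0.4, 0.2, -0.9]
grip_width: 0.821
grasp_force: 0.0
```

Run:
```python
from st import *
s=observe();print(s['position'],s['grip_width'],s['grasp_force'],s['wrist_force'])
im,X=cloud("wrist"); bl=blanks(im,X,(.004,.12)); [print(*b) for b in bl if b[0][0]<700]
b=[b for b in bl if b[0][0]>500 and b[0][1]>-200][0]
x,y=b[0]/1000; G=go([x,y,.034],np.radians(b[3]+90)); go([x,y,.06],.1,T=G)
```

```text
[ 0.5865 -0.0359  0.1832] 0.8209730788523871 0.0 [-0.3805  0.2222 -0.9012]
[437.5243  84.0836] 109.752197265625 45.79905319213867 14.794660568237305 14.162152055299664 3504
[577.1925  -9.729 ] 108.92509460449219 44.68997573852539 -70.67496299743652 39.987774070949115 2545
shift mm [26.9, -6.0, 149.2] turn [-0.003, -0.001, -0.231]
shift mm [0.0, 0.0, -26.0] turn [0.0, 0.0, 0.237]
```

Emit:
servo_tool(deltas=[[0.7,[27,-6,0],[0,0,-0.12]],[0.7,[27,-6,0],[0,0,-0.231]],[0.7,[27,-6,50],[0,0,-0.231]],[0.7,[27,-6,100],[0,0,-0.231]],[0.7,[27,-6,140],[0,0,-0.231]],[0.7,[27,-6,150],[0,0,-0.231]],[0.7,[27,-6,150],[0,0,-0.231]],[0.7,[27,-6,150],[0,0,-0.231]]])

```text
clock: 17.35
position: [0.5791, -0.0099, 0.0374]
tool_rot: [0.001, 0.579, 0.816, 0.0]
wrist_force: [0.2, 0.6, 0.6]
grip_width: 0.848
grasp_force: 0.0
```

Emit:
servo_tool(deltas=[[-1,[0,0,0],[0,0,0]],[-1,[0,0,0],[0,0,0]],[-1,[0,0,0],[0,0,0]],[-1,[0,0,0],[0,0,0]],[-1,[0,0,0],[0,0,0]],[-1,[0,0,0],[0,0,0]],[-1,[0,0,0],[0,0,0]],[-1,[0,0,0],[0,0,0]]])

```text
clock: 18.15
position: [0.5783, -0.0099, 0.036]
tool_rot: [0.0, 0.578, 0.816, -0.0]
wrist_force: [-1.9, -0.1, 5.7]
grip_width: 0.486
grasp_force: 30.0
```

Emit:
servo_tool(deltas=[[-1,[0,0,-4],[0,0,0]],[-1,[0,3,-4],[0,0,0.12]],[-1,[0,7,-4],[0,0,0.236]],[-1,[0,7,-4],[0,0,0.236]],[-1,[0,7,0],[0,0,0.236]],[-1,[0,7,0],[0,0,0.236]],[0.6,[0,7,0],[0,0,0.236]],[0.6,[0,7,0],[0,0,0.236]]])

```text
clock: 18.95
position: [0.5847, -0.0076, 0.0356]
tool_rot: [-0.0, 0.67, 0.742, -0.0]
wrist_force: [-0.2, -0.6, 0.3]
grip_width: 0.615
grasp_force: 0.0
```

Emit:
servo_tool(deltas=[[0.6,[0,0,0],[0,0,0]],[0.6,[0,0,0],[0,0,0]],[0.6,[0,0,-50],[0,0,0]],[0.6,[0,0,-100],[0,0,0]],[0.6,[0,0,-150],[0,0,0]],[0.6,[0,0,-150],[0,0,0]],[0.6,[0,0,-150],[0,0,0]],[0.6,[0,0,-150],[0,0,0]]])

```text
clock: 19.75
position: [0.5844, -0.0076, 0.1842]
tool_rot: [-0.001, 0.67, 0.742, -0.001]
wrist_force: [0.5, 0.9, -0.8]
grip_width: 0.799
grasp_force: 0.0
```

```bash
cat >> st.py <<'E'
def cl(p): p=np.asarray(p); return .995*p[0]+.0998*p[1]-580.4, -.0998*p[0]+.995*p[1]+4.5 # offset from centre line, from stop face
E
python3 - <<'E'
from st import *
s=observe();print(s['position'],s['grip_width'],s['grasp_force'],s['wrist_force'])
im,X=cloud("wrist"); bl=blanks(im,X,(.004,.12)); [print(*b,cl(b[0])) for b in bl if b[0][0]<700]
E
```

```text
[ 0.5844 -0.0076  0.1842] 0.7992060467399154 0.0 [ 0.4597  0.9144 -0.8027]
[437.2216  84.1837] 109.65131378173828 45.199989318847656 15.241710662841797 14.195794539452855 3175 (np.float64(-136.96298572845456), np.float64(44.62807515411377))
[585.619   -7.0966] 108.62284851074219 44.62900161743164 -84.09571170806885 39.989642024774895 2499 (np.float64(1.5826243782044003), np.float64(-61.005865767669675))
```

```bash
python3 -c "
from st import *
plan(.4373,.0840,15.1,1)"
```

```text
j6 at grasp 1.4970278499633942
shift mm [105.9, -136.8, 84.3] turn [-0.002, 0.001, 1.408]
shift mm [0.0, 0.0, 96.0] turn [0.0, 0.0, 0.0]
```

Emit:
servo_tool(deltas=[[0.5,[30,-40,0],[0,0,0.145]],[0.5,[60,-80,0],[0,0,0.29]],[0.5,[90,-115,0],[0,0,0.43]],[0.5,[106,-137,0],[0,0,0.57]],[0.5,[106,-137,0],[0,0,0.71]],[0.5,[106,-137,0],[0,0,0.85]],[0.5,[106,-137,0],[0,0,0.99]],[0.5,[106,-137,0],[0,0,1.12]]])

```text
clock: 20.6
position: [0.4374, 0.0841, 0.1843]
tool_rot: [-0.0, 0.963, 0.27, -0.001]
wrist_force: [-0.4, -0.4, 0.1]
grip_width: 0.744
grasp_force: 0.0
```

Emit:
servo_tool(deltas=[[0.5,[0,0,40],[0,0,0.14]],[0.5,[0,0,80],[0,0,0.288]],[0.5,[0,0,120],[0,0,0.288]],[0.5,[0,0,160],[0,0,0.288]],[0.5,[0,0,181],[0,0,0.288]],[0.5,[0,0,181],[0,0,0.288]],[0.5,[0,0,181],[0,0,0.288]],[0.5,[0,0,181],[0,0,0.288]]])

```text
clock: 21.4
position: [0.4374, 0.084, 0.004]
tool_rot: [0.0, 0.991, 0.132, -0.001]
wrist_force: [-0.4, -0.6, -0.0]
grip_width: 0.751
grasp_force: 0.0
```

Emit:
servo_tool(deltas=[[-1,[0,0,0],[0,0,0]],[-1,[0,0,0],[0,0,0]],[-1,[0,0,0],[0,0,0]],[-1,[0,0,0],[0,0,0]],[-1,[0,0,0],[0,0,0]],[-1,[0,0,0],[0,0,0]],[-1,[0,0,-20],[0,0,0]],[-1,[0,0,-40],[0,0,0]]])

```text
clock: 22.2
position: [0.4374, 0.084, 0.0447]
tool_rot: [-0.0, 0.991, 0.132, -0.001]
wrist_force: [0.1, 0.8, -0.7]
grip_width: 0.491
grasp_force: 30.0
```

```bash
python3 -c "
from st import *
s=observe();print(s['position'],s['grip_width'],s['grasp_force'])
go([.455,.003,.085],.1)"
```

```text
[0.4374 0.084  0.0447] 0.49097435305836906 29.999663829803467
shift mm [-4.2, 82.8, -40.4] turn [-0.001, 0.001, -1.407]
```

Emit:
servo_tool(deltas=[[-1,[0,10,-20],[0,0,-0.14]],[-1,[0,20,-40],[0,0,-0.28]],[-1,[-1,30,-40],[0,0,-0.42]],[-1,[-2,40,-40],[0,0,-0.56]],[-1,[-3,55,-40],[0,0,-0.7]],[-1,[-4,65,-40],[0,0,-0.84]],[-1,[-4,75,-40],[0,0,-0.98]],[-1,[-4,83,-40],[0,0,-1.12]]])

```text
clock: 23.0
position: [0.4557, 0.0024, 0.0846]
tool_rot: [-0.0, 0.768, 0.64, -0.0]
wrist_force: [0.1, 0.4, -1.8]
grip_width: 0.489
grasp_force: 30.0
```

```bash
python3 -c "
from st import *
s=observe();print(s['position'],s['grip_width'],s['grasp_force'])
G=go([.455,.003,.085],.1);T=go(place(1,.04),.1,T=G); go(place(1),.1,T=T)
im,X=cloud('wrist'); bl=blanks(im,X,(.004,.12)); [print(*b,cl(b[0])) for b in bl if b[0][0]<700]"
```

```text
[0.4557 0.0024 0.0846] 0.48935472712796746 29.99646484851837
shift mm [0.5, -0.8, -0.4] turn [-0.0, -0.0, -0.281]
shift mm [-23.6, 127.4, -0.5] turn [0.0, 0.0, 0.0]
shift mm [-0.0, -0.0, 40.0] turn [0.0, 0.0, 0.0]
[584.9207  -4.3256] 114.83982849121094 46.44490051269531 -84.4781002998352 40.0164826554105 6109 (np.float64(1.164357320404065), np.float64(-58.1790415840149))
[458.7277  16.5751] 80.554443359375 45.516571044921875 79.64462280273438 93.82666942917403 7775 (np.float64(-122.31178638610834), np.float64(-24.788837887573244))
[446.7736 -47.7349] 43.92578125 6.944934844970703 -10.096504211425781 93.8329360643686 439 (np.float64(-140.62419522857664), np.float64(-87.58427980499268))
```

Emit:
servo_tool(deltas=[[-1,[0,0,0],[0,0,-0.14]],[-1,[0,0,0],[0,0,-0.281]],[-1,[0,0,0],[0,0,-0.281]],[-1,[0,0,0],[0,0,-0.281]],[-1,[0,0,0],[0,0,-0.281]],[-1,[0,0,0],[0,0,-0.281]],[-1,[0,0,0],[0,0,-0.281]],[-1,[0,0,0],[0,0,-0.281]]])

```text
clock: 23.85
position: [0.4557, 0.0029, 0.0847]
tool_rot: [-0.0, 0.673, 0.739, -0.0]
wrist_force: [-0.2, -0.0, -1.8]
grip_width: 0.492
grasp_force: 30.0
```

Emit:
servo_tool(deltas=[[-1,[-8,40,-1],[0,0,0]],[-1,[-16,80,-1],[0,0,0]],[-1,[-23,115,-1],[0,0,0]],[-1,[-23,127,-1],[0,0,0]],[-1,[-23,127,-1],[0,0,0]],[-1,[-23,127,20],[0,0,0]],[-1,[-23,127,32],[0,0,0]],[-1,[-23,127,32],[0,0,0]]])

```text
clock: 24.65
position: [0.5825, -0.0079, 0.0509]
tool_rot: [-0.001, 0.673, 0.74, -0.001]
wrist_force: [0.3, -0.2, -1.5]
grip_width: 0.487
grasp_force: 30.0
```

```bash
python3 -c "
from st import *
s=observe();print(s['position'],s['grip_width'],s['grasp_force'],s['wrist_force'])
go(place(1),.1)"
```

```text
[ 0.5825 -0.0079  0.0509] 0.48731339721633715 29.999713897705078 [ 0.2536 -0.2151 -1.5292]
shift mm [-0.0, 1.6, 5.4] turn [-0.003, -0.0, -0.006]
```

Emit:
servo_tool(deltas=[[-1,[0,2,4],[0,0,-0.006]],[-1,[0,2,6],[0,0,-0.006]],[-1,[0,2,6],[0,0,-0.006]],[0.5,[0,2,6],[0,0,-0.006]],[0.5,[0,2,6],[0,0,-0.006]],[0.5,[0,2,6],[0,0,-0.006]],[0.5,[0,2,6],[0,0,-0.006]],[0.5,[0,2,6],[0,0,-0.006]]])

```text
clock: 25.45
position: [0.5863, -0.0079, 0.0468]
tool_rot: [0.0, 0.671, 0.742, 0.0]
wrist_force: [-0.6, 0.7, 0.4]
grip_width: 0.752
grasp_force: 0.0
```

Emit:
servo_tool(deltas=[[0.5,[0,0,-40],[0,0,0]],[0.5,[0,0,-80],[0,0,0]],[0.5,[0,0,-120],[0,0,0]],[0.5,[-60,-50,-150],[0,0,0]],[0.5,[-100,-60,-150],[0,0,0]],[0.5,[-100,-60,-150],[0,0,0]],[0.5,[-100,-60,-150],[0,0,0]],[0.5,[-100,-60,-150],[0,0,0]]])

```text
clock: 26.25
position: [0.5365, -0.1136, 0.1967]
tool_rot: [0.0, 0.671, 0.741, 0.0]
wrist_force: [0.7, -0.0, -0.6]
grip_width: 0.751
grasp_force: 0.0
```

Run:
```python
from st import *
s=observe();print(s['position'],s['grip_width'])
im,X=cloud("wrist"); bl=blanks(im,X,(.004,.12)); [print(*b,cl(b[0])) for b in bl if b[0][0]<700]
im,X=cloud("top"); save(im[120:260,120:320],"pics/t6.png",3.5); [print(*b,cl(b[0])) for b in blanks(im,X,(.004,.12)) if b[0][0]<700]
```

```text
[ 0.5365 -0.1136  0.1967] 0.7514694339272587
[585.9016  -4.7072] 115.62120056152344 46.37674331665039 -84.17434120178223 54.08364408305372 4110 (np.float64(2.102259883880606), np.float64(-58.65667957229614))
[ 439.2175 -367.3442] 50.58670425415039 25.727182388305664 72.55253601074219 13.587628186057687 245 (np.float64(-180.0395072387695), np.float64(-404.8413657836914))
[ 535.6483 -421.2768] 108.14746856689453 42.74156951904297 -73.80507469177246 13.626417996907225 421 (np.float64(-89.473410961914), np.float64(-468.12810625))
[ 411.1447 -339.1293] 107.08873748779297 42.89630126953125 -71.96672248840332 13.678662601305902 436 (np.float64(-205.15611669921873), np.float64(-373.9659293212891))
```

View pics/t6.png

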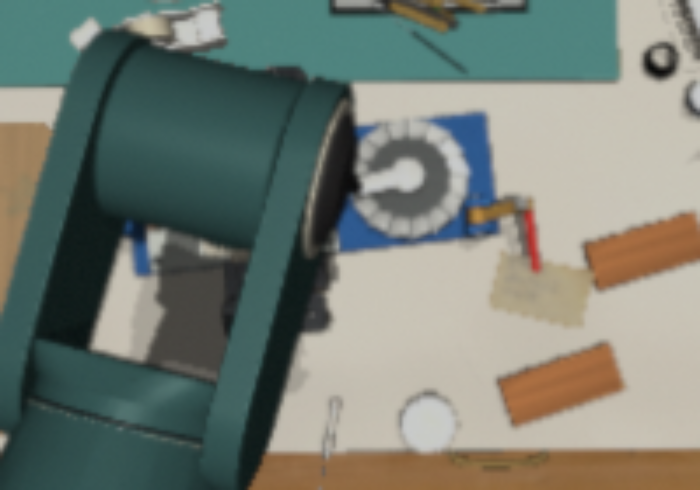

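Two blanks are stacked squarely. The remaining two lie undisturbed at crop (560,383) and (645,250).

```bash
python3 -c "
from st import *
plan(.4115,-.338,-72)"
```

```text
j6 at grasp -1.0018046092915789
shift mm [-211.6, -147.2, 96.4] turn [-0.0, -0.0, -0.214]
shift mm [0.0, -0.0, 96.0] turn [0.0, 0.0, -0.0]
```

Emit:
servo_tool(deltas=[[0.5,[-212,-147,0],[0,0,-0.214]],[0.5,[-212,-147,0],[0,0,-0.214]],[0.5,[-212,-147,0],[0,0,-0.214]],[0.5,[-212,-147,0],[0,0,-0.214]],[0.5,[-212,-147,20],[0,0,-0.214]],[0.5,[-212,-147,60],[0,0,-0.214]],[0.5,[-212,-147,96],[0,0,-0.214]],[0.5,[-212,-147,96],[0,0,-0.214]]])

```text
clock: 27.15
position: [0.41, -0.3372, 0.0957]
tool_rot: [-0.004, 0.588, 0.809, 0.0]
wrist_force: [-0.2, -0.1, -0.3]
grip_width: 0.752
grasp_force: 0.0
```

```bash
python3 -c "
from st import *
im,X=cloud('wrist'); bl=blanks(im,X,(.004,.12)); [print(*b) for b in bl if b[0][0]<700]
plan(.4115,-.338,-72)"
```

```text
[ 411.0687 -336.3433] 108.72065734863281 44.695152282714844 -71.7411880493164 14.055037706033696 4343
[ 533.8105 -444.7447] 43.522457122802734 31.373048782348633 -69.3973617553711 13.843785158805133 617
j6 at grasp -1.0018046092915789
shift mm [-0.3, 0.3, -0.9] turn [-0.002, -0.004, 0.001]
shift mm [0.0, -0.0, 96.0] turn [0.0, 0.0, -0.0]
```

Emit:
servo_tool(deltas=[[0.5,[0,0,40],[0,0,0]],[0.5,[0,0,75],[0,0,0]],[0.5,[0,0,96],[0,0,0]],[0.5,[0,0,96],[0,0,0]],[-1,[0,0,96],[0,0,0]],[-1,[0,0,96],[0,0,0]],[-1,[0,0,96],[0,0,0]],[-1,[0,0,96],[0,0,0]]])

```text
clock: 28.0
position: [0.4121, -0.3395, 0.0062]
tool_rot: [0.001, 0.588, 0.809, -0.0]
wrist_force: [-0.6, 1.4, 8.3]
grip_width: 0.486
grasp_force: 30.0
```

Emit:
servo_tool(deltas=[[-1,[0,0,0],[0,0,0]],[-1,[0,0,0],[0,0,0]],[-1,[0,0,-30],[0,0,0]],[-1,[0,0,-60],[0,0,0]],[-1,[0,0,-94],[0,0,0.1]],[-1,[0,0,-94],[0,0,0.214]],[-1,[0,0,-94],[0,0,0.214]],[-1,[0,0,-94],[0,0,0.214]]])

```text
clock: 28.8
position: [0.4112, -0.3388, 0.0983]
tool_rot: [-0.0, 0.67, 0.743, -0.0]
wrist_force: [0.7, 0.7, -1.6]
grip_width: 0.488
grasp_force: 30.0
```

```bash
sed -i 's/\.5841,/.5830,/' st.py; python3 -c "
from st import *
s=observe();print(s['position'],s['grip_width'],s['grasp_force'])
G=go([.455,.0045,.0985],.1);T=go(place(2,.04),.1,T=G); go(place(2),.1,T=T)"
```

```text
[ 0.4112 -0.3388  0.0983] 0.4876646103844897 29.999452829360962
shift mm [337.0, 79.0, -0.1] turn [-0.0, -0.0, 0.003]
shift mm [-25.0, 126.1, -1.0] turn [0.0, 0.0, 0.0]
shift mm [0.0, -0.0, 40.0] turn [0.0, 0.0, 0.0]
```

Emit:
servo_tool(deltas=[[-1,[45,5,0],[0,0,0.003]],[-1,[90,10,0],[0,0,0.003]],[-1,[135,20,0],[0,0,0.003]],[-1,[180,30,0],[0,0,0.003]],[-1,[225,45,0],[0,0,0.003]],[-1,[270,60,0],[0,0,0.003]],[-1,[310,70,0],[0,0,0.003]],[-1,[337,79,0],[0,0,0.003]]])

```text
clock: 29.6
position: [0.4559, 0.0067, 0.098]
tool_rot: [-0.001, 0.67, 0.742, -0.0]
wrist_force: [0.4, -1.2, -1.4]
grip_width: 0.493
grasp_force: 30.0
```

Emit:
servo_tool(deltas=[[-1,[0,0,0],[0,0,0]],[-1,[-10,40,-1],[0,0,0]],[-1,[-20,80,-1],[0,0,0]],[-1,[-25,110,-1],[0,0,0]],[-1,[-25,126,-1],[0,0,0]],[-1,[-25,126,15],[0,0,0]],[-1,[-25,126,30],[0,0,0]],[-1,[-25,126,32],[0,0,0]]])

```text
clock: 30.4
position: [0.5819, -0.0087, 0.0632]
tool_rot: [-0.002, 0.672, 0.741, -0.001]
wrist_force: [-1.0, 0.6, -0.9]
grip_width: 0.489
grasp_force: 30.0
```

```bash
python3 -c "
from st import *
s=observe();print(s['position'],s['grip_width'],s['grasp_force'],s['wrist_force'])
go(place(2),.1)"
```

```text
[ 0.5819 -0.0087  0.0632] 0.48850619965052033 29.99927133321762 [-0.9714  0.6009 -0.9346]
shift mm [0.8, 1.2, 3.7] turn [-0.005, -0.001, -0.002]
```

Emit:
servo_tool(deltas=[[-1,[0,0,4],[0,0,0]],[-1,[0,0,6],[0,0,0]],[-1,[0,0,6],[0,0,0]],[0.5,[0,0,6],[0,0,0]],[0.5,[0,0,6],[0,0,0]],[0.5,[0,0,6],[0,0,0]],[0.5,[0,0,6],[0,0,0]],[0.5,[0,0,6],[0,0,0]]])

```text
clock: 31.2
position: [0.5843, -0.0085, 0.0608]
tool_rot: [0.0, 0.672, 0.741, 0.0]
wrist_force: [0.2, 0.0, 0.0]
grip_width: 0.745
grasp_force: 0.0
```

Emit:
servo_tool(deltas=[[0.5,[0,0,-40],[0,0,0]],[0.5,[0,0,-80],[0,0,0]],[0.5,[0,0,-120],[0,0,0]],[0.5,[-60,-50,-140],[0,0,0]],[0.5,[-100,-60,-140],[0,0,0]],[0.5,[-100,-60,-140],[0,0,0]],[0.5,[-100,-60,-140],[0,0,0]],[0.5,[-100,-60,-140],[0,0,0]]])

```text
clock: 32.0
position: [0.5343, -0.1138, 0.2007]
tool_rot: [-0.0, 0.672, 0.74, 0.0]
wrist_force: [-0.6, 0.7, -0.4]
grip_width: 0.753
grasp_force: 0.0
```

Run:
```python
from st import *
s=observe();print(s['position'],s['grip_width'])
im,X=cloud("wrist"); bl=blanks(im,X,(.004,.12)); [print(*b,cl(b[0])) for b in bl if b[0][0]<700]
im,X=cloud("top"); [print(*b) for b in blanks(im,X,(.004,.12)) if b[0][0]<700]
plan(.5356,-.4195,-73.8)
```

```text
[ 0.5343 -0.1138  0.2007] 0.753325146690449
[584.1784  -6.6306] 110.94717407226562 45.92674255371094 -84.4028730392456 68.08780587244625 4288 (np.float64(0.19578061676031666), np.float64(-60.398444279479975))
[ 522.1131 -345.031 ] 71.24101257324219 45.98356246948242 -84.69258403778076 13.873006597401705 150 (np.float64(-95.33156477661134), np.float64(-390.91276838989256))
[ 535.7631 -420.7753] 108.08094024658203 43.388671875 -73.66448211669922 13.537399892533774 422
j6 at grasp -0.9471770244036215
shift mm [-305.1, -28.7, 100.3] turn [-0.0, -0.0, -0.185]
shift mm [0.0, 0.0, 96.0] turn [0.0, 0.0, 0.0]
```

Emit:
servo_tool(deltas=[[0.5,[-305,-29,0],[0,0,-0.185]],[0.5,[-305,-29,0],[0,0,-0.185]],[0.5,[-305,-29,0],[0,0,-0.185]],[0.5,[-305,-29,0],[0,0,-0.185]],[0.5,[-305,-29,0],[0,0,-0.185]],[0.5,[-305,-29,0],[0,0,-0.185]],[0.5,[-305,-29,40],[0,0,-0.185]],[0.5,[-305,-29,60],[0,0,-0.185]]])

```text
clock: 32.9
position: [0.5348, -0.4208, 0.1369]
tool_rot: [-0.002, 0.601, 0.799, 0.0]
wrist_force: [0.4, 1.5, -0.9]
grip_width: 0.749
grasp_force: 0.0
```

```bash
python3 -c "
from st import *
im,X=cloud('wrist'); bl=blanks(im,X,(.004,.12)); [print(*b) for b in bl if b[0][0]<700]
plan(.5356,-.4195,-73.8)"
```

```text
[ 540.543  -429.5063] 85.80435180664062 44.214599609375 -74.87061023712158 13.98611280982298 2189
j6 at grasp -0.9471770244036215
shift mm [-0.8, 1.4, 33.9] turn [-0.004, -0.006, -0.001]
shift mm [0.0, 0.0, 96.0] turn [0.0, 0.0, 0.0]
```

Emit:
servo_tool(deltas=[[0.5,[0,1,45],[0,0,0]],[0.5,[0,1,90],[0,0,0]],[0.5,[0,1,120],[0,0,0]],[0.5,[0,1,130],[0,0,0]],[0.5,[0,1,130],[0,0,0]],[-1,[0,1,130],[0,0,0]],[-1,[0,1,130],[0,0,0]],[-1,[0,1,130],[0,0,0]]])

```text
clock: 33.75
position: [0.5365, -0.4204, 0.0125]
tool_rot: [0.001, 0.601, 0.799, -0.0]
wrist_force: [-0.0, -0.1, -0.0]
grip_width: 0.542
grasp_force: 0.0
```

Emit:
servo_tool(deltas=[[-1,[0,0,0],[0,0,0]],[-1,[0,0,0],[0,0,0]],[-1,[0,0,0],[0,0,0]],[-1,[0,0,-30],[0,0,0]],[-1,[0,0,-60],[0,0,0]],[-1,[0,0,-108],[0,0,0.1]],[-1,[0,0,-108],[0,0,0.183]],[-1,[0,0,-108],[0,0,0.183]]])

```text
clock: 34.55
position: [0.5362, -0.4202, 0.1202]
tool_rot: [0.001, 0.672, 0.741, 0.0]
wrist_force: [0.2, -0.3, -2.5]
grip_width: 0.481
grasp_force: 30.0
```

```bash
python3 -c "
from st import *
s=observe();print(s['position'],s['grip_width'],s['grasp_force'])
A=go([.43,-.35,.1125],.1);G=go([.455,.0045,.1125],.1,T=A);T=go(place(3,.04),.1,T=G); go(place(3),.1,T=T)"
```

```text
[ 0.5362 -0.4202  0.1202] 0.4810033623942591 30.000377297401428
shift mm [80.2, -98.8, 7.5] turn [0.002, 0.002, -0.003]
shift mm [350.2, 60.3, 0.0] turn [0.0, 0.0, 0.0]
shift mm [-25.0, 126.1, -1.0] turn [0.0, 0.0, 0.0]
shift mm [0.0, -0.0, 40.0] turn [0.0, 0.0, 0.0]
```

Emit:
servo_tool(deltas=[[-1,[0,0,40],[0,0,0]],[-1,[0,0,75],[0,0,0]],[-1,[0,0,100],[0,0,0]],[-1,[0,0,108],[0,0,0]],[-1,[0,0,108],[0,0,0]],[0.3,[0,0,108],[0,0,0]],[0.3,[0,0,108],[0,0,0]],[0.3,[0,0,108],[0,0,0]]])

```text
clock: 35.35
position: [0.5364, -0.4203, 0.0121]
tool_rot: [0.001, 0.671, 0.741, 0.0]
wrist_force: [-0.1, -0.2, 0.6]
grip_width: 0.643
grasp_force: 0.0
```

```bash
python3 -c "
from st import *
s=observe();print(s['position'],s['grip_width'],s['wrist_force'])
im,X=cloud('wrist'); bl=blanks(im,X,(.004,.12)); [print(*b) for b in bl if b[0][0]<700]
s=observe();p=s['position']; go([p[0],p[1],.004],.1)"
```

```text
[ 0.5364 -0.4203  0.0121] 0.64264099321436 [-0.1302 -0.177   0.6488]
[ 522.9274 -310.835 ] 24.244985580444336 8.847274780273438 5.852219104766846 74.39044172338991 802
[ 535.4355 -407.761 ] 87.05770111083984 44.90419387817383 -84.26553773880005 14.072007183261736 7415
shift mm [0.0, -0.0, 7.9] turn [0.001, 0.001, -0.001]
```

Emit:
servo_tool(deltas=[[0.3,[0,0,8],[0,0,0]],[0.3,[0,0,8],[0,0,0]],[-1,[0,0,8],[0,0,0]],[-1,[0,0,8],[0,0,0]],[-1,[0,0,8],[0,0,0]],[-1,[0,0,8],[0,0,0]],[-1,[0,0,-30],[0,0,0]],[-1,[0,0,-70],[0,0,0]]])

```text
clock: 36.2
position: [0.5351, -0.4193, 0.0802]
tool_rot: [-0.002, 0.671, 0.741, -0.0]
wrist_force: [0.5, 0.1, -2.1]
grip_width: 0.493
grasp_force: 30.0
```

```bash
python3 -c "
from st import *
s=observe();print(s['position'],s['grip_width'],s['grasp_force'])
A=go([.43,-.35,.1125],.1);G=go([.455,.0045,.1125],.1,T=A);T=go(place(3,.04),.1,T=G); go(place(3),.1,T=T)"
```

```text
[ 0.5351 -0.4193  0.0802] 0.4930740034290818 29.997491240501404
shift mm [79.5, -97.8, -31.9] turn [-0.002, -0.002, -0.001]
shift mm [350.2, 60.3, 0.0] turn [0.0, 0.0, 0.0]
shift mm [-25.0, 126.1, -1.0] turn [0.0, 0.0, 0.0]
shift mm [0.0, -0.0, 40.0] turn [0.0, 0.0, 0.0]
```

Emit:
servo_tool(deltas=[[-1,[15,-30,-32],[0,0,0]],[-1,[30,-60,-32],[0,0,0]],[-1,[55,-80,-32],[0,0,0]],[-1,[80,-98,-32],[0,0,0]],[-1,[120,-98,-32],[0,0,0]],[-1,[165,-92,-32],[0,0,0]],[-1,[210,-82,-32],[0,0,0]],[-1,[250,-72,-32],[0,0,0]]])

```text
clock: 37.0
position: [0.4391, -0.1765, 0.1129]
tool_rot: [0.0, 0.671, 0.741, 0.0]
wrist_force: [1.0, -0.5, -1.1]
grip_width: 0.49
grasp_force: 30.0
```

```bash
python3 -c "
from st import *
s=observe();print(s['position'],s['grip_width'],s['grasp_force'])
G=go([.455,.0045,.1125],.1);T=go(place(3,.04),.1,T=G); go(place(3),.1,T=T)"
```

```text
[ 0.4391 -0.1765  0.1129] 0.49011182322024777 29.99659538269043
shift mm [178.6, 33.6, 0.4] turn [0.001, 0.0, -0.001]
shift mm [-25.0, 126.1, -1.0] turn [0.0, 0.0, 0.0]
shift mm [0.0, -0.0, 40.0] turn [0.0, 0.0, 0.0]
```

Emit:
servo_tool(deltas=[[-1,[45,8,0],[0,0,0]],[-1,[90,16,0],[0,0,0]],[-1,[135,25,0],[0,0,0]],[-1,[165,40,0],[0,0,0]],[-1,[160,80,0],[0,0,0]],[-1,[156,115,0],[0,0,0]],[-1,[154,145,0],[0,0,0]],[-1,[153,160,0],[0,0,0]]])

```text
clock: 37.8
position: [0.5853, -0.01, 0.1122]
tool_rot: [-0.0, 0.671, 0.741, -0.0]
wrist_force: [-0.2, 0.4, -0.8]
grip_width: 0.487
grasp_force: 30.0
```

Emit:
servo_tool(deltas=[[-1,[0,0,0],[0,0,0]],[-1,[0,0,0],[0,0,0]],[-1,[0,0,12],[0,0,0]],[-1,[0,0,24],[0,0,0]],[-1,[0,0,30],[0,0,0]],[-1,[0,0,30],[0,0,0]],[-1,[0,0,30],[0,0,0]],[-1,[0,0,30],[0,0,0]]])

```text
clock: 38.6
position: [0.5838, -0.0102, 0.0832]
tool_rot: [0.0, 0.671, 0.741, 0.0]
wrist_force: [0.0, 0.2, -1.7]
grip_width: 0.492
grasp_force: 30.0
```

```bash
python3 -c "
from st import *
s=observe();print(s['position'],s['grip_width'],s['grasp_force'],s['wrist_force'])
go(place(3),.1)"
```

```text
[ 0.5838 -0.0102  0.0832] 0.4920106564322767 29.99765306711197 [ 0.0373  0.194  -1.673 ]
shift mm [2.5, -0.5, 9.7] turn [0.001, 0.0, -0.001]
```

Emit:
servo_tool(deltas=[[-1,[2,0,6],[0,0,0]],[-1,[2,0,10],[0,0,0]],[-1,[2,0,10],[0,0,0]],[-1,[2,0,10],[0,0,0]],[0.4,[2,0,10],[0,0,0]],[0.4,[2,0,10],[0,0,0]],[0.4,[2,0,10],[0,0,0]],[0.4,[2,0,10],[0,0,0]]])

```text
clock: 39.4
position: [0.5835, -0.0082, 0.0729]
tool_rot: [0.0, 0.671, 0.741, 0.0]
wrist_force: [0.0, 0.3, -0.4]
grip_width: 0.694
grasp_force: 0.0
```

Emit:
servo_tool(deltas=[[0.4,[0,0,-40],[0,0,0]],[0.4,[0,0,-80],[0,0,0]],[0.4,[0,0,-120],[0,0,0]],[0.4,[-60,-50,-130],[0,0,0]],[0.4,[-100,-60,-130],[0,0,0]],[0.4,[-100,-60,-130],[0,0,0]],[0.4,[-100,-60,-130],[0,0,0]],[0.4,[-100,-60,-130],[0,0,0]]])

```text
clock: 40.2
position: [0.5337, -0.1136, 0.2028]
tool_rot: [0.0, 0.672, 0.741, 0.0]
wrist_force: [-0.3, 0.8, -0.4]
grip_width: 0.702
grasp_force: 0.0
```

Run:
```python
from st import *
s=observe();print(s['position'],s['grip_width'])
im,X=cloud("wrist"); save(im,"pics/w7.png"); bl=blanks(im,X,(.004,.12)); [print(*b,cl(b[0])) for b in bl if b[0][0]<700]
bl=blanks(im,X,(.074,.09)); [print(*b,cl(b[0])) for b in bl if b[0][0]<700]
```

```text
[ 0.5337 -0.1136  0.2028] 0.7023587167417449
[583.2971  -4.4203] 114.0348129272461 45.88517379760742 -83.89927387237549 82.13611469232235 4535 (np.float64(-0.46051463241565216), np.float64(-58.1112732963562))
[583.6074  -7.3238] 108.19481658935547 45.88517379760742 -83.89927387237549 82.14827317727475 4490 (np.float64(-0.44152848434441694), np.float64(-61.03118186264038))
```

View pics/w7.png

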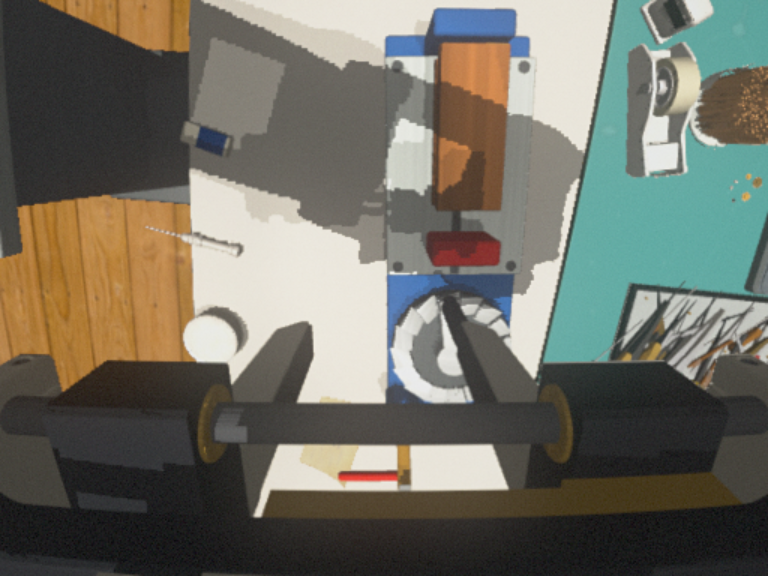

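The pile stands square at (470,125), close to the stop; the jaw is open and the pawl lies on its back with its pin at (370,475). Next I put the pawl back.

```bash
python3 -c "
from st import *
A=go([.522,-.3102,.16],np.pi/2+.1);go([.522,-.3102,.056],np.pi/2+.1,T=A)"
```

```text
shift mm [-195.0, -31.3, 42.6] turn [0.0, -0.0, -1.572]
shift mm [0.0, 0.0, 104.0] turn [0.0, 0.0, -0.0]
```

Emit:
servo_tool(deltas=[[0.0,[-30,-5,0],[0,0,-0.14]],[0.0,[-60,-10,0],[0,0,-0.28]],[0.0,[-90,-15,0],[0,0,-0.42]],[0.0,[-120,-20,0],[0,0,-0.56]],[0.0,[-150,-25,0],[0,0,-0.7]],[0.0,[-180,-30,0],[0,0,-0.84]],[0.0,[-195,-31,0],[0,0,-0.98]],[0.0,[-195,-31,0],[0,0,-1.12]]])

```text
clock: 41.05
position: [0.5226, -0.3114, 0.2019]
tool_rot: [-0.0, 0.172, 0.985, 0.0]
wrist_force: [-0.4, 1.4, -0.2]
grip_width: 0.504
grasp_force: 0.0
```

Emit:
servo_tool(deltas=[[0.0,[0,0,0],[0,0,-0.14]],[0.0,[0,0,0],[0,0,-0.28]],[0.0,[0,0,20],[0,0,-0.4]],[0.0,[0,0,43],[0,0,-0.452]],[0.0,[0,0,43],[0,0,-0.452]],[0.0,[0,0,43],[0,0,-0.452]],[0.0,[0,0,43],[0,0,-0.452]],[0.0,[0,0,43],[0,0,-0.452]]])

```text
clock: 41.85
position: [0.5225, -0.3108, 0.161]
tool_rot: [0.001, -0.05, 0.999, -0.0]
wrist_force: [-0.4, 0.5, -0.1]
grip_width: 0.502
grasp_force: 0.0
```

```bash
python3 -c "
from st import *
A=go([.522,-.3102,.056],np.pi/2+.1)
im,X=cloud('wrist');H,S,V=cv2.split(cv2.cvtColor(im,cv2.COLOR_RGB2HSV)); Z=X[...,2]
red=((H<4)|(H>174))&(S>170)&(Z>.03)&(Z<.12)&(X[...,1]<-.2)
P=X[red]*1000; print(len(P),np.median(P,0),P.min(0),P.max(0))"
```

```text
shift mm [0.6, 0.8, 105.0] turn [-0.001, 0.001, -0.0]
83 [ 517.5938 -311.0344   74.9912] [ 510.9543 -314.1057   73.0985] [ 562.7565 -305.6392   76.9377]
```

Emit:
servo_tool(deltas=[[0,[0,1,50],[0,0,0]],[0,[0,1,90],[0,0,0]],[0,[0,1,105],[0,0,0]],[-1,[0,1,105],[0,0,0]],[-1,[0,1,105],[0,0,0]],[-1,[0,1,105],[0,0,0]],[-1,[0,1,105],[0,0,0]],[-1,[0,1,105],[0,0,0]]])

```text
clock: 42.7
position: [0.5223, -0.3101, 0.0559]
tool_rot: [0.001, -0.05, 0.999, -0.0]
wrist_force: [-0.1, -4.6, 1.0]
grip_width: 0.117
grasp_force: 2.9
```

Emit:
servo_tool(deltas=[[-1,[0,0,0],[0,0,0]],[-1,[0,4,-7],[0,0,0]],[-1,[0,11,-13],[0,0,0]],[-1,[0,23,-21],[0,0,0]],[-1,[0,38,-26],[0,0,0]],[-1,[0,53,-25],[0,0,0]],[-1,[0,68,-20],[0,0,0]],[-1,[0,80,-11],[0,0,0]]])

```text
clock: 43.5
position: [0.5143, -0.2299, 0.0667]
tool_rot: [0.001, -0.05, 0.999, -0.001]
wrist_force: [5.4, -7.6, -4.4]
grip_width: 0.083
grasp_force: 30.0
```

Emit:
servo_tool(deltas=[[-1,[0,6,6],[0,0,0]],[-1,[0,10,12],[0,0,0]],[-1,[0,12,18],[0,0,0]],[-1,[0,12,18],[0,0,0]],[0,[0,12,18],[0,0,0]],[0,[0,12,18],[0,0,0]],[0,[0,12,18],[0,0,0]],[0,[0,12,18],[0,0,0]]])

```text
clock: 44.3
position: [0.5127, -0.2182, 0.0477]
tool_rot: [-0.0, -0.05, 0.999, 0.0]
wrist_force: [-0.5, -1.4, -0.1]
grip_width: 0.377
grasp_force: 0.0
```

Emit:
servo_tool(deltas=[[0.3,[0,0,-50],[0,0,0]],[0.3,[0,0,-100],[0,0,0]],[0.3,[0,0,-150],[0,0,0]],[0.3,[0,0,-150],[0,0,0]],[0.3,[0,0,-150],[0,0,0]],[0.3,[0,0,-150],[0,0,0]],[0.3,[0,0,-150],[0,0,0]],[0.3,[0,0,-150],[0,0,0]]])

```text
clock: 45.1
position: [0.5124, -0.2181, 0.1965]
tool_rot: [-0.001, -0.05, 0.999, 0.0]
wrist_force: [1.0, 0.3, -0.1]
grip_width: 0.652
grasp_force: 0.0
```

```bash
python3 -c "
from st import *
im,X=cloud('wrist');H,S,V=cv2.split(cv2.cvtColor(im,cv2.COLOR_RGB2HSV)); Z=X[...,2]
red=((H<4)|(H>174))&(S>170)&(Z>.03)&(Z<.12)&(X[...,1]<-.15)
P=X[red]*1000; print(len(P),np.median(P,0),P.min(0),P.max(0))
m=(V<80)&(Z>.11)&(Z<.122)&(X[...,0]>.5)&(X[...,0]<.7);print(m.sum(),np.median(X[m],0))
go([.584,-.152,.2],np.pi/2+.1)"
```

```text
64 [ 509.4277 -215.9315   63.6853] [ 501.1197 -219.3583   61.8444] [ 562.3926 -209.7748   65.3624]
21 [ 0.5898 -0.1541  0.1139]
shift mm [-77.8, 58.6, -3.3] turn [0.001, -0.001, 0.0]
```

Emit:
servo_tool(deltas=[[0.3,[-78,59,0],[0,0,0]],[0.3,[-78,59,0],[0,0,0]],[0.3,[-78,59,0],[0,0,0]],[0.3,[-78,59,30],[0,0,0]],[0.3,[-78,59,75],[0,0,0]],[0.3,[-78,59,115],[0,0,0]],[0.3,[-78,59,115],[0,0,0]],[0.3,[-78,59,115],[0,0,0]]])

```text
clock: 45.95
position: [0.5842, -0.152, 0.0834]
tool_rot: [-0.0, -0.05, 0.999, 0.0]
wrist_force: [1.0, 0.1, 0.1]
grip_width: 0.65
grasp_force: 0.0
```

Emit:
servo_tool(deltas=[[-1,[0,0,0],[0,0,0]],[-1,[0,0,0],[0,0,0]],[-1,[0,0,0],[0,0,0]],[-1,[0,0,0],[0,0,0]],[-1,[0,0,0],[0,0,0]],[-1,[0,0,0],[0,0,0]],[-1,[0,0,0],[0,0,0]],[-1,[0,0,0],[0,0,0]]])

```text
clock: 46.75
position: [0.5841, -0.1495, 0.0829]
tool_rot: [-0.0, -0.051, 0.999, 0.002]
wrist_force: [-4.2, 19.5, 6.5]
grip_width: 0.159
grasp_force: 30.0
```

Emit:
servo_tool(deltas=[[-1,[-6,1,0],[0,0,0]],[-1,[-12,1,0],[0,0,0]],[-1,[-18,1,0],[0,0,0]],[-1,[-25,0,0],[0,0,0]],[-1,[-36,-5,0],[0,0,0]],[-1,[-46,-13,0],[0,0,0]],[-1,[-50,-17,0],[0,0,0]],[-1,[-54,-23,0],[0,0,0]]])

```text
clock: 47.55
position: [0.6426, -0.1659, 0.0831]
tool_rot: [0.002, -0.051, 0.999, 0.003]
wrist_force: [19.7, 27.9, -2.4]
grip_width: 0.165
grasp_force: 30.0
```

Emit:
servo_tool(deltas=[[-1,[0,2,0],[0,0,0]],[-1,[-1,0,0],[0,0,0]],[-1,[-2,-2,0],[0,0,0]],[-1,[-3,-4,0],[0,0,0]],[-1,[-4,-6,0],[0,0,0]],[-1,[-4,-6,0],[0,0,0]],[-1,[-4,-6,0],[0,0,0]],[-1,[-4,-6,0],[0,0,0]]])

```text
clock: 48.35
position: [0.6478, -0.1715, 0.0831]
tool_rot: [0.003, -0.051, 0.999, 0.002]
wrist_force: [23.6, 23.9, -4.3]
grip_width: 0.166
grasp_force: 30.0
```

Run:
```python
from st import *
s=observe();print(s['position'],s['wrist_force'],s['grip_width'])
im,X=cloud("wrist"); H,S,V=cv2.split(cv2.cvtColor(im,cv2.COLOR_RGB2HSV)); Z=X[...,2]
red=((H<6)|(H>172))&(S>150)&(Z>.073)&(Z<.079)&(X[...,1]>-.2)&(X[...,0]>.5)
P=X[red]*1000; print(len(P),cl(np.median(P,0)))
im,X=cloud("scene"); save(im[100:300,150:350],"pics/s8.png",3)
```

```text
[ 0.6478 -0.1715  0.0831] [23.5788 23.8865 -4.3125] 0.16635197288538478
1372 (np.float64(-6.772428436403402), np.float64(-127.71465027080444))
```

View pics/s8.png

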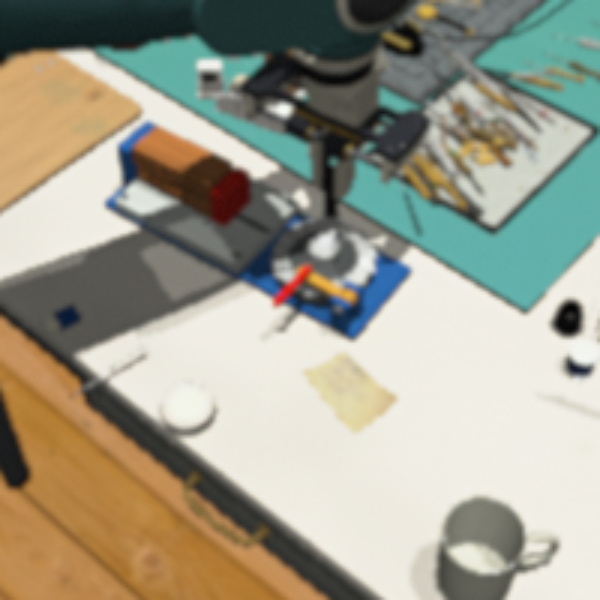

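The scene crop shows the red jaw at (230,195) reaching the pile, with the pawl down on the wheel and the pin at (292,285). I'll wind a little further.

Emit:
servo_tool(deltas=[[-1,[-3,1,0],[0,0,0]],[-1,[-3,0,0],[0,0,0]],[-1,[-4,-2,0],[0,0,0]],[-1,[-4,-3,0],[0,0,0]],[-1,[-5,-4,0],[0,0,0]],[-1,[-5,-5,0],[0,0,0]],[-1,[-5,-5,0],[0,0,0]],[-1,[-5,-5,0],[0,0,0]]])

```text
clock: 49.25
position: [0.6521, -0.1773, 0.083]
tool_rot: [0.002, -0.05, 0.999, 0.001]
wrist_force: [13.1, 14.1, -1.7]
grip_width: 0.165
grasp_force: 30.0
```

Emit:
servo_tool(deltas=[[-1,[-1,-1,0],[0,0,0]],[-1,[-1,-3,0],[0,0,0]],[-1,[-1,-4,0],[0,0,0]],[-1,[-2,-6,0],[0,0,0]],[-1,[-2,-7,0],[0,0,0]],[-1,[-2,-7,0],[0,0,0]],[-1,[-2,-7,0],[0,0,0]],[-1,[-2,-7,0],[0,0,0]]])

```text
clock: 50.05
position: [0.6552, -0.1842, 0.083]
tool_rot: [0.002, -0.05, 0.999, 0.001]
wrist_force: [17.5, 12.1, -4.0]
grip_width: 0.169
grasp_force: 30.0
```

Run:
```python
from st import *
s=observe();print(s['position'],s['wrist_force'],s['grip_width'])
im,X=cloud("wrist"); H,S,V=cv2.split(cv2.cvtColor(im,cv2.COLOR_RGB2HSV)); Z=X[...,2]
red=((H<6)|(H>172))&(S>150)&(Z>.073)&(Z<.079)&(X[...,1]>-.2)&(X[...,0]>.5)
P=X[red]*1000; print(len(P),cl(np.median(P,0)))
[print(*b,cl(b[0])) for b in blanks(im,X,(.074,.09)) if b[0][0]<700]
```

```text
[ 0.6552 -0.1842  0.083 ] [17.5215 12.0831 -4.031 ] 0.16876448673017044
1325 (np.float64(-8.337295359582527), np.float64(-122.94365651109491))
[591.2627 -37.2704] 47.67439270019531 40.66191482543945 20.45810890197754 82.28891276885759 2576 (np.float64(4.1867981002807255), np.float64(-91.5920432144165))
```

Emit:
servo_tool(deltas=[[-1,[0,-1,0],[0,0,0]],[-1,[0,-2,0],[0,0,0]],[-1,[-1,-3,0],[0,0,0]],[-1,[-1,-4,0],[0,0,0]],[-1,[-1,-4,0],[0,0,0]],[-1,[-1,-4,0],[0,0,0]],[-1,[-1,-4,0],[0,0,0]],[-1,[-1,-4,0],[0,0,0]]])

```text
clock: 50.9
position: [0.6559, -0.1857, 0.0829]
tool_rot: [0.001, -0.051, 0.999, 0.003]
wrist_force: [8.6, 29.9, 2.8]
grip_width: 0.166
grasp_force: 30.0
```

The force rose to 30 N and the crank stopped, so the pile is clamped. Now relax, release and check.

Emit:
servo_tool(deltas=[[-1,[0,2,0],[0,0,0]],[-1,[0,2,0],[0,0,0]],[0.2,[0,2,0],[0,0,0]],[0.2,[0,2,0],[0,0,0]],[0.2,[0,2,0],[0,0,0]],[0.2,[0,2,0],[0,0,0]],[0.2,[0,2,0],[0,0,0]],[0.2,[0,2,0],[0,0,0]]])

```text
clock: 51.7
position: [0.6543, -0.188, 0.0827]
tool_rot: [-0.0, -0.05, 0.999, -0.0]
wrist_force: [0.2, 0.1, -0.5]
grip_width: 0.592
grasp_force: 0.0
```

Emit:
servo_tool(deltas=[[0.2,[0,0,-50],[0,0,0]],[0.2,[0,0,-100],[0,0,0]],[0.2,[0,0,-150],[0,0,0]],[0.2,[80,50,-190],[0,0,0]],[0.2,[120,70,-190],[0,0,0]],[0.2,[140,80,-190],[0,0,0]],[0.2,[140,80,-190],[0,0,0]],[0.2,[140,80,-190],[0,0,0]]])

```text
clock: 52.5
position: [0.5057, -0.1217, 0.2744]
tool_rot: [0.001, -0.05, 0.999, -0.0]
wrist_force: [0.8, 0.0, 0.0]
grip_width: 0.599
grasp_force: 0.0
```

Run:
```python
from st import *
s=observe();print(s['position'],s['wrist_force'],s['grip_width'])
im,X=cloud("wrist"); save(im,"pics/w9.png"); H,S,V=cv2.split(cv2.cvtColor(im,cv2.COLOR_RGB2HSV)); Z=X[...,2]
R0=((H<6)|(H>172))&(S>150)
red=R0&(Z>.073)&(Z<.079)&(X[...,1]>-.2)&(X[...,0]>.5)
P=X[red]*1000; print("jaw",len(P),cl(np.median(P,0)))
P=X[R0&(Z>.03)&(Z<.12)&(X[...,1]<-.18)]*1000; print("pin",len(P),np.median(P,0))
[print(*b,cl(b[0])) for b in blanks(im,X,(.074,.09)) if b[0][0]<700]
```

```text
[ 0.5057 -0.1217  0.2744] [0.7765 0.049  0.0387] 0.599057245975532
jaw 335 (np.float64(-1.2972364961243557), np.float64(-121.09157311683711))
pin 190 [ 531.8067 -213.309    63.2354]
[582.9939  -3.3624] 111.03795623779297 45.80605697631836 -84.37847948074341 82.27603719832835 1314 (np.float64(-0.6566443305969187), np.float64(-57.0284168800354))
```

View pics/w9.png

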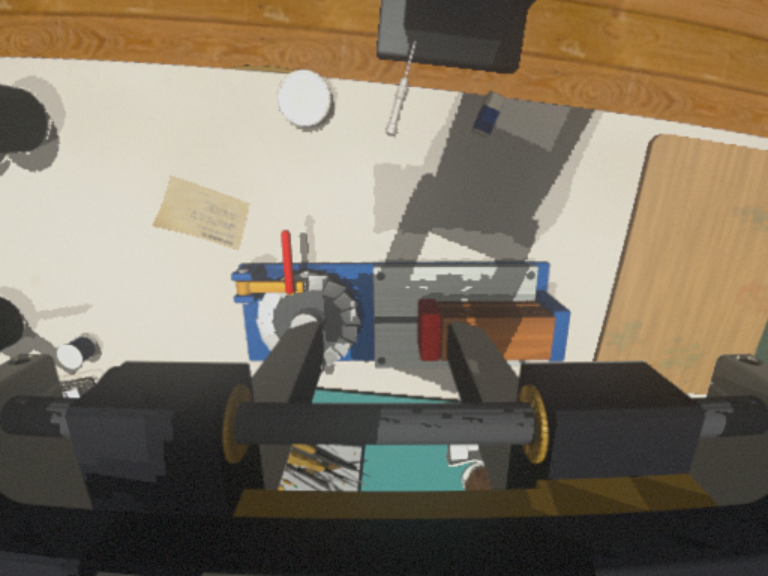

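The jaw at (430,330) sits against the pile, the pile is against the stop at (550,330), and the pawl is down in the teeth with its pin at (288,262). The gripper is clear of everything.

```bash
python3 -c "
from h import *
print(close_job())"
```

```text
the job is handed in; nothing more can be done
None
```

I handed the job in at about 52 s: all four blanks are stacked square on the bed and clamped between jaw and stop, the pawl is down in the teeth, and the mug was not touched. The hand-in gave no verdict; this is from my last wrist-camera measurements.

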